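# Clamp a square tube on the jig carrier with U-bolts

## Task

Slide the empty carrier along its rail to its first click stop, the loading station, and lay the square tube in it between the fork prongs. Then put every U-bolt from the rack down over the tube, both legs through a pair of slots in the carrier plate, until it sits fully home on the tube (any slots will do). Finally slide the loaded carrier on to the second click stop, then throw the station lever fully over towards the carrier; leave the jar, the wrench and the organiser tray where they are.

Things in the scene. Friction and masses are not known exactly. Their poses are not given: they have to be found in the camera images.
- carrier (a joint): travel of the carrier along its rail, m: 0 at the rail's right-hand end (robot's view), growing along the rail's +y (robot's left) to an end stop at 0.29. A spring ball clicks into a notch at 0.11 (first stop, loading station) and 0.26 (second stop); getting in or out of a notch takes 6 to 10 N, elsewhere about 2 N. Let go within 4 mm of a notch it centres itself; elsewhere it stays put
- nest (a point): moves with the carrier: where the centre of the seated tube lies, 15 mm above the carrier plate (plate top about 67 mm above the bench). Axes: y along the rail, x across it (away from robot), z up. Two pairs of fork prongs at y = +-119 mm, 34 mm apart inside, flared at the top, reach 21 mm above this point; the tube lies along y between them and between low end stops 268 mm apart
- handle_top (a point): moves with the carrier: centre of the top of the carrier's black upright handle, a block 20 mm (x) by 16 mm (y), standing 50 mm above the plate on the robot's side of the carrier, 80 mm in x from its middle line; axes as the carrier's
- lever (a joint): station lever at the rail's left-hand end, in rad: 0 leaning away from the carrier (towards the rail's +y), 1.0 fully over towards the carrier. It stays where it is left; about 1 N at the tip moves it
- lever_tip (a point): centre of the lever's tip; the lever is 80 mm long and swings about an axis across the rail (the rail's x); point axes are not needed
- tube: straight square steel tube, 30 x 30 x 260 mm, 0.4 kg, lying on the bench; origin: its centre; y along its length
- rack: loose wooden rack block, 85 (x) by 210 (y) by 45 mm high, 1.2 kg; origin: centre of its underside. Three pairs of holes at y = -70, 0 and +70 mm (x = +-22 mm), 35 mm deep, in which the U-bolts stand legs down
- ubolt0: steel square U-bolt, 0.16 kg, standing legs down in the rack (two or three are there, all alike; may be absent): two round legs 10 mm thick with rounded tips at x = +-22 mm, 70 mm long, 34 mm apart inside, joined on top by a straight flat-sided crown 54 mm long (x), 10 mm thick (y), 14 mm high. Origin: midway between the leg tips; z up to the crown
- ubolt0_crown (a point): centre of the crown of ubolt0, 77 mm above the leg tips; axes as the U-bolt's
- ubolt1: steel square U-bolt, 0.16 kg, standing legs down in the rack (two or three are there, all alike; may be absent): two round legs 10 mm thick with rounded tips at x = +-22 mm, 70 mm long, 34 mm apart inside, joined on top by a straight flat-sided crown 54 mm long (x), 10 mm thick (y), 14 mm high. Origin: midway between the leg tips; z up to the crown
- ubolt1_crown (a point): centre of the crown of ubolt1, 77 mm above the leg tips; axes as the U-bolt's
- ubolt2: steel square U-bolt, 0.16 kg, standing legs down in the rack (two or three are there, all alike; may be absent): two round legs 10 mm thick with rounded tips at x = +-22 mm, 70 mm long, 34 mm apart inside, joined on top by a straight flat-sided crown 54 mm long (x), 10 mm thick (y), 14 mm high. Origin: midway between the leg tips; z up to the crown
- ubolt2_crown (a point): centre of the crown of ubolt2, 77 mm above the leg tips; axes as the U-bolt's
- seat0 (a point): moves with the carrier: crown centre of a U-bolt fully home over the seated tube at the pair of slots at y = -65 mm of the carrier (7 mm above the tube, 37 mm above the plate). Slots 15 mm (x) by 18 mm (y), at x = +-22 mm, right through the 12 mm aluminium plate (120 x 280 mm), 45 mm free beneath; axes as the nest's
- seat1 (a point): moves with the carrier: crown centre of a U-bolt fully home over the seated tube at the pair of slots at y = 0 mm of the carrier (7 mm above the tube, 37 mm above the plate). Slots 15 mm (x) by 18 mm (y), at x = +-22 mm, right through the 12 mm aluminium plate (120 x 280 mm), 45 mm free beneath; axes as the nest's
- seat2 (a point): moves with the carrier: crown centre of a U-bolt fully home over the seated tube at the pair of slots at y = 65 mm of the carrier (7 mm above the tube, 37 mm above the plate). Slots 15 mm (x) by 18 mm (y), at x = +-22 mm, right through the 12 mm aluminium plate (120 x 280 mm), 45 mm free beneath; axes as the nest's
- jar: closed glass jar with a black lid, 66 mm wide, 85 mm high; origin: centre of its underside. A bystander
- wrench: steel open-ended wrench lying flat, 180 mm long; origin near its middle. A bystander
- organiser: open black plastic tray with dividers, 160 x 240 x 50 mm; origin: centre of its underside. A bystander

How it is judged:
By the outcome, as a careful person would: the job done as asked, in the order asked, and still so for the second after the job is handed in, with the robot touching nothing.
Of ubolt0, ubolt1, ubolt2 only 2 to 3 are there at a start; the rules pass over those that are not, and their reading is None.
At some moment in a run one of rack, tube may be knocked a few centimetres aside while the robot is not near it.
It also fails if it takes over 210 s, if anything falls off the work surface, if the arm or the gripper's body presses on something with over 40 N, if the wrist force passes 120 N, or if a joint passes its speed limit or range.

## Robot

A 6-joint arm with a two-finger parallel gripper is mounted at the origin on the work surface. World frame = base frame: x ahead of the robot, y to its left, z up, the work surface at z = 0. Lengths are in m, angles in rad, forces in N, time in s.
With the tool pointing down it reaches from about 0.275 to 0.825 m from the base axis. Payload 5.2 kg.
Tool frame: the origin (TCP) lies at the very end of the fingers, on their centre line; the grasp point (between the pads) lies arm.grip_depth behind it (arm.grip_depth is the distance from the TCP to the grasp point, in m); z points along the fingers, y is the direction in which the jaws open and shut (so a half turn about z gives the same grasp; the last joint's range is limited). The gripper opens to 93 mm and grips with 3 to 60 N. Pads are 15 mm wide; open, the fingers measure 128 mm over their backs; the gripper's body (75 mm by 188 mm) begins 65 mm behind the grasp point.
Start: joints at [-1.363, 0.259, 1.535, -0, 1.348, -0.203], TCP at [0.22, -0.504, 0.219] pointing down, gripper open.
Joint ranges: [-3.14, 3.14], [-0.91, 2.08], [0.19, 2.58], [-1.22, 4.36], [0.22, 2.71], [-3.12, 3.12]. Speed limits (rad/s): [2.57, 2.57, 3.14, 3.14, 3.14, 3.14].

## Interface

Orientations are given as a 3x3 rotation matrix whose columns are the frame's x, y, z axes.
In Python, from bench import arm gives the robot as it stands. The module is installed in compiled form; this text tells all that it offers.
- The arm moves only by the tool send_rows, never from a script. Its arguments are lists of equal length, an entry for each row: "xyz": the shift along the world's x, y, z in m, a list of three; "angular": the turn, a rotation vector about the world's x, y, z in rad, a list of three. In form: {"xyz": [[dx, dy, dz], ...], "angular": [[ax, ay, az], ...]}. A call has 1 to 10 rows; each row is the pose to reach, as a shift and turn from the pose measured when the call began; what a row does not reach only later rows make up. A row lasts 1/10 s, in which the tool goes at most 50 mm and 8.59 degrees, less where a joint would pass 70% of its speed; a pose out of reach is approached as far as the arm can. A call with a gripper value outside its range is refused whole. "claw" is the closure, from -1 (fully open) to 1 (shut), so that 0 is half open, set as the call begins (left out, the last holds). The fingers move at their own pace and stop on an object; the grip force is fixed at half the most. Time passes only in rows, so rows that repeat a pose let the fingers close. It gives the time, the measured TCP pose, the force and the opening at its end, in the units of the state.
- arm.get_obs(): the state, without advancing time (a new reading comes with each control period).
- arm.capture(name): name is "scene" or "top" or "wrist"; returns (picture, depth): 480x640x3 uint8, red, green, blue; 480x640 float32, m along the optical axis (not along the pixel's ray), 0 where there is no reading.
- arm.camera_model(name): a dict with "intrinsics" (3x3 intrinsics, pixels), "position" and "rotation" of the camera in the world. Camera axes: x right, y up, looking along -z (the intrinsics and any distortion apply to the point x, -y, -z); pixel columns grow to the right and rows downward; lengths in m; the calibration is good to about 2 mm. A picture is of the moment at which its call begins: read the wrist's pose just before it. camera_model takes no time and is no camera call; for the wrist camera it gives the pose at the moment of the call.
- arm.hand_in(): hands the job in, once; it reports no verdict.
Trained networks look in the newest picture that a camera, given by its name, has taken for a name from the list of things; names that differ only in an ending like _2 or _b are one class to them, and where a whole thing is asked for, a point or a joint stands for the part that bears it (a point fixed in the world has none). Each returns a list of dicts, best first, with "conf" (0 to 1); they miss things now and then, are a little off and sometimes report something else, mostly with a low value. They report only what shows in the picture. A call takes as long as a camera call.
- arm.regions_of(camera, name): "region" (480x640 bool, what is visible of it) and "position" ([row, column] in pixels, amid what is visible of it).
The state is a dict: "time_s": time; "joint_positions": joint angles; "joint_velocities": joint speeds; "joint_torque": joint torques, N m; "tool_pos": TCP position; "orientation": TCP orientation; "force": force on the tool from outside, world axes, zero at the start; "ft_torque": the same for the moment, N m; "finger_gap": finger opening in m.
Only numpy, scipy, OpenCV 4.12 (cv2) and the standard library are available. Lean on these libraries where they do the work, as an engineer would, in place of code of your own. Each camera call takes 0.05 s, during which the arm holds its last target.

## Working session

There is one attempt and no reset: what is moved stays moved. The work goes in short steps, Python scripts to look and compute and a tool call to move; the robot and the scene stay as the last step left them, time stands still between calls to the robot, and variables do not carry over. Pictures are saved under pics/ and viewed, and the job is handed in when it is done.

Besides the shell and the picture viewer there is one more tool, called after "Request:" by a JSON object that holds its "method" and its "body". send_rows: Moves the arm, as the interface text tells. Its arguments: {"type":"object","properties":{"xyz":{"type":"array","items":{"type":"array","items":{"type":"number"}}},"angular":{"type":"array","items":{"type":"array","items":{"type":"number"}}},"claw":{"type":"number"}},"required":["xyz","angular"]}

```bash
mkdir -p pics; ls; python3 - <<'E'
from bench import arm
import cv2,numpy as np
o=arm.get_obs()
print(o['time_s'],o['tool_pos'],o['orientation'],o['finger_gap'],arm.grip_depth)
for c in ['scene','top','wrist']:
    p,d=arm.capture(c); cv2.imwrite(f'pics/{c}0.png',p[:,:,::-1]); np.save(f'{c}_d.npy',d)
    m=arm.camera_model(c); print(c,m['position'],np.round(m['rotation'],3).tolist(),np.round(m['intrinsics'],1).tolist(),[k for k in m])
E
```

```text
pics
0.0 [ 0.21954653 -0.50369119  0.21780359] [[ 9.16800729e-01  3.99344812e-01 -3.80618707e-04]
 [ 3.99344829e-01 -9.16799067e-01  1.78294279e-03]
 [ 3.63058077e-04 -1.78660136e-03 -9.99998338e-01]] 0.09302117117050471 0.0188
scene [1.19446428 0.38890485 0.74307392] [[-0.65, -0.466, 0.6], [0.76, -0.418, 0.498], [0.018, 0.779, 0.626]] [[448.7, 0.0, 324.5], [0.0, 448.7, 241.6], [0.0, 0.0, 1.0]] ['intrinsics', 'position', 'rotation']
top [ 0.44890288 -0.10699446  1.32223341] [[0.021, 0.992, -0.121], [-1.0, 0.022, 0.002], [0.005, 0.121, 0.993]] [[433.2, 0.0, 321.4], [0.0, 433.2, 246.9], [0.0, 0.0, 1.0]] ['intrinsics', 'position', 'rotation']
wrist [ 0.28887281 -0.47407181  0.38358073] [[0.399, 0.881, 0.253], [-0.917, 0.383, 0.109], [-0.001, -0.276, 0.961]] [[364.9, 0.0, 325.0], [0.0, 364.9, 242.5], [0.0, 0.0, 1.0]] ['intrinsics', 'position', 'rotation']
```

View pics/top0.png

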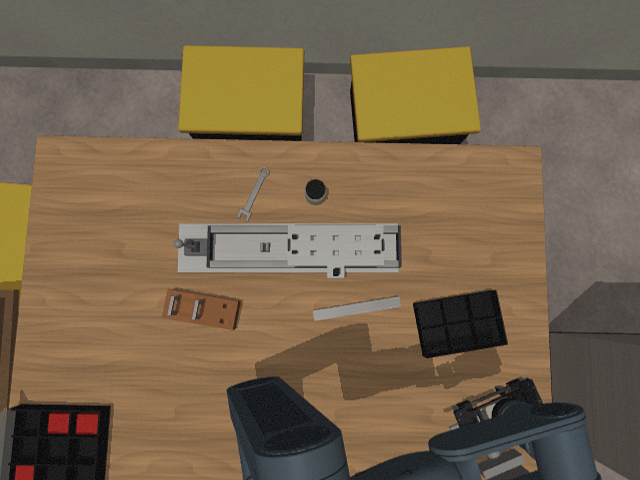

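View pics/scene0.png

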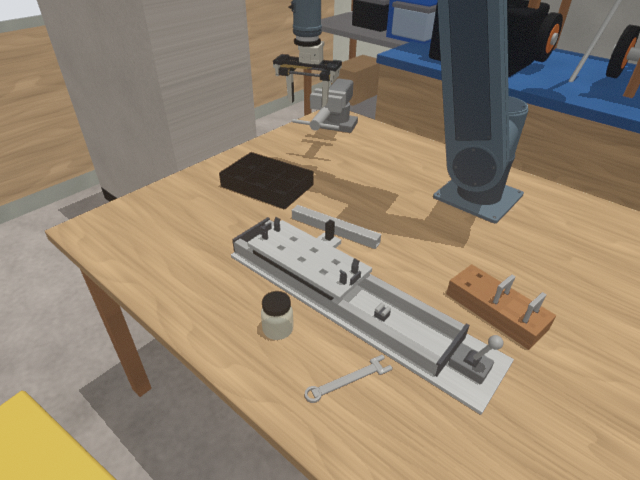

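View pics/wrist0.png

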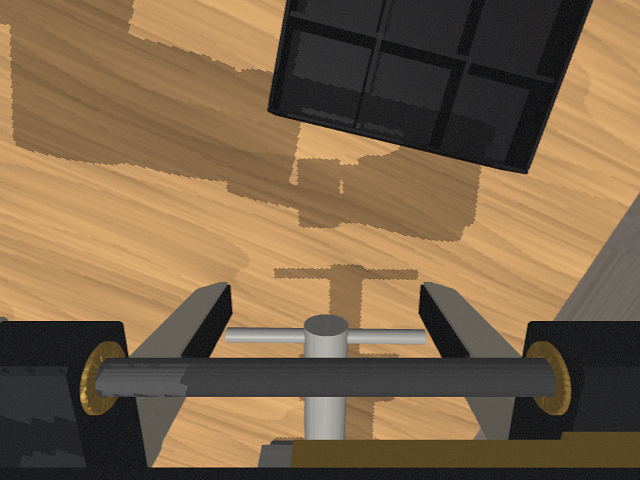

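```bash
cat > h.py <<'E'
from bench import arm
import cv2,numpy as np
def cloud(cam,d,m=None):
    m=m or arm.camera_model(cam); K=m['intrinsics']; v,u=np.mgrid[:480,:640]
    x=(u-K[0,2])/K[0,0]*d; y=(v-K[1,2])/K[1,1]*d
    P=np.stack([x,-y,-d],-1)@np.array(m['rotation']).T+np.array(m['position'])
    P[d==0]=np.nan; return P
def proj(cam,p,m=None):
    m=m or arm.camera_model(cam); q=np.array(m['rotation']).T@(np.array(p)-m['position']); K=m['intrinsics']
    return K[0,2]+K[0,0]*q[0]/-q[2], K[1,2]+K[1,1]*-q[1]/-q[2]
def rectfit(pts):
    r=cv2.minAreaRect((pts[:,:2]*1000).astype(np.float32)); return r
def px(cam,m,u,v,z):
    K=m['intrinsics'];r=np.array(m['rotation'])@np.array([(u-K[0,2])/K[0,0],-(v-K[1,2])/K[1,1],-1.]);p=np.array(m['position'])
    return p+r*(z-p[2])/r[2]
E
python3 - <<'E'
from h import *
for c in ['top','scene']:
    P=None
    p,d=arm.capture(c); P=cloud(c,d)
    for n in ['carrier','tube','rack','ubolt0','handle_top','lever','lever_tip','organiser','jar','wrench']:
        for r in arm.regions_of(c,n)[:3]:
            q=P[r['region']]; q=q[~np.isnan(q[:,0])]
            rc=rectfit(q)
            print(c,n,round(r['conf'],2),np.round(r['position']),len(q),'med',np.round(np.median(q,0),3),'z95',np.round(np.percentile(q[:,2],[5,95]),3),'rect',np.round(rc[0],0),np.round(rc[1],0),round(rc[2],1))
E
```

```text
top carrier 0.68 [247. 334.] 4042 med [ 0.604 -0.15   0.068] z95 [0.063 0.074] rect [ 594. -152.] [159. 279.] 1.2
top tube 0.82 [309. 359.] 967 med [ 0.428 -0.222  0.031] z95 [0.003 0.036] rect [ 428. -221.] [ 37. 265.] 9.7
top rack 0.78 [312. 206.] 1939 med [0.413 0.225 0.046] z95 [0.037 0.051] rect [413. 240.] [210.  90.] 81.7
top ubolt0 0.55 [302. 171.] 81 med [0.425 0.308 0.094] z95 [0.068 0.098] rect [427. 309.] [12. 48.] 85.5
top ubolt0 0.45 [306. 196.] 95 med [0.418 0.239 0.093] z95 [0.053 0.098] rect [416. 241.] [12. 51.] 81.7
top handle_top 0.76 [247. 332.] 4099 med [ 0.605 -0.152  0.068] z95 [0.063 0.075] rect [ 599. -152.] [168. 279.] 2.1
top lever 0.63 [241. 183.] 118 med [0.599 0.288 0.112] z95 [0.029 0.122] rect [602. 301.] [64. 26.] 72.5
top organiser 0.81 [324. 460.] 4788 med [ 0.387 -0.528  0.007] z95 [0.002 0.05 ] rect [ 389. -531.] [171. 264.] 11.5
top organiser 0.29 [248. 337.] 4086 med [ 0.605 -0.152  0.068] z95 [0.063 0.075] rect [ 594. -152.] [159. 279.] 1.2
top jar 0.89 [194. 316.] 423 med [ 0.762 -0.09   0.085] z95 [0.028 0.09 ] rect [768. -88.] [58. 59.] 43.
[... 866 characters left out ...]
-183.] [236. 350.] 1.2
scene lever 0.61 [344. 492.] 288 med [0.604 0.29  0.108] z95 [0.048 0.119] rect [567. 276.] [102.  36.] 19.5
scene lever_tip 0.52 [344. 494.] 273 med [0.604 0.292 0.109] z95 [0.052 0.119] rect [568. 275.] [101.  35.] 24.3
scene lever_tip 0.44 [256. 309.] 5335 med [ 0.618 -0.141  0.067] z95 [0.052 0.088] rect [ 557. -193.] [235. 371.] 1.0
scene organiser 0.64 [182. 268.] 3326 med [ 0.395 -0.512  0.029] z95 [0.004 0.049] rect [ 358. -556.] [245. 307.] 10.3
scene jar 0.61 [316. 277.] 1336 med [ 0.786 -0.071  0.062] z95 [0.01  0.086] rect [776. -82.] [62. 61.] 84.7
scene wrench 0.58 [380. 348.] 977 med [0.777 0.105 0.006] z95 [0.    0.009] rect [774. 105.] [ 37. 179.] 65.9
```

```bash
python3 - <<'E'
from h import *
for c in ['top','scene']:
    p,d=arm.capture(c); P=cloud(c,d)
    X,Y,Z=P[...,0],P[...,1],P[...,2]
    m=(X>0.5)&(X<0.7)&(Y>-0.32)&(Y<0.02)
    pl=P[m&(abs(Z-0.067)<0.004)]; print(c,'plate',rectfit(pl),np.median(pl[:,2]),len(pl))
    h=P[m&(Z>0.107)&(X<0.56)]; print('handle',rectfit(h),np.percentile(h[:,2],[5,50,95]),len(h))
    pr=P[m&(Z>0.085)&(X>0.57)]
    print('prongs',len(pr)); 
    k=cv2.kmeans(pr[:,:2].astype(np.float32),4,None,(3,50,1e-5),5,cv2.KMEANS_PP_CENTERS); print(k[2])
    rb=P[(X>0.45)&(X<0.75)&(Y>-0.4)&(Y<0.4)&(Z>0.004)&(Z<0.02)]; print('base',rectfit(rb),np.median(rb[:,2]),len(rb))
    if c=='top': cv2.imwrite('pics/topz.png',cv2.resize(p[150:350,140:540,::-1],None,fx=2,fy=2,interpolation=cv2.INTER_CUBIC))
E
```

```text
top plate ((592.0969848632812, -152.2809295654297), (154.86717224121094, 279.1902160644531), 2.0214731693267822) 0.06795454550750502 3177
handle ((528.891357421875, -152.032958984375), (16.893266677856445, 11.344237327575684), 0.6734707951545715) [0.11464045 0.11854376 0.12217484] 35
prongs 109
[[ 0.6252915  -0.0266772 ]
 [ 0.62914747 -0.27347854]
 [ 0.5892297  -0.02706289]
 [ 0.5924414  -0.27347615]]
base ((600.0645751953125, -0.04510498046875), (799.8311767578125, 299.3667297363281), 89.9654312133789) 0.009673881985341248 6846
scene plate ((592.0736083984375, -148.62132263183594), (157.18482971191406, 283.48681640625), 1.2306108474731445) 0.06678209575892463 3896
handle ((530.9326782226562, -149.17227172851562), (21.58873176574707, 15.197209358215332), 0.9764484167098999) [0.10765116 0.11554798 0.11893398] 59
prongs 204
[[ 0.63505775 -0.26504755]
 [ 0.58665276 -0.02746501]
 [ 0.5922918  -0.26868588]
 [ 0.62833273 -0.02543679]]
base ((599.9818115234375, -7.797119140625), (299.925537109375, 781.6450805664062), 0.001385185751132667) 0.010013973317146319 7988
```

View pics/topz.png

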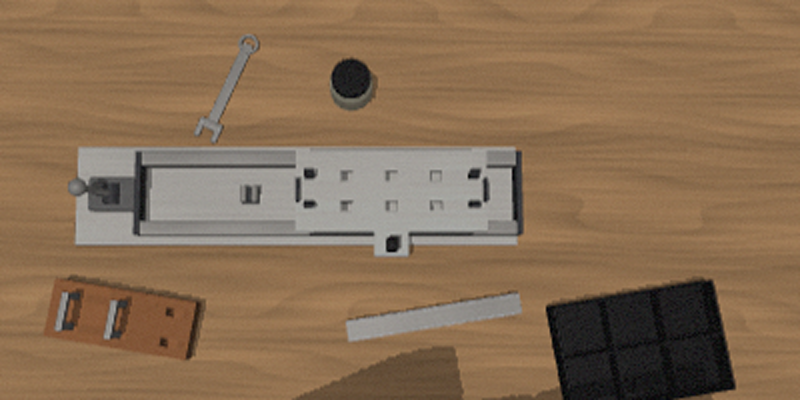

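Request:
{"method": "send_rows", "body": {"xyz": [[0.03,0.035,0],[0.065,0.072,0],[0.1,0.11,0],[0.135,0.15,0],[0.17,0.19,0],[0.205,0.23,0],[0.24,0.27,0],[0.275,0.31,0],[0.3,0.34,0],[0.3095,0.353,-0.02]], "angular": [[0,0,-0.05],[0,0,-0.1],[0,0,-0.15],[0,0,-0.2],[0,0,-0.25],[0,0,-0.3],[0,0,-0.35],[0,0,-0.3955],[0,0,-0.3955],[0,0,-0.3955]], "claw": 0}}

```text
time_s: 2.35
tool_pos: [0.533, -0.1487, 0.2011]
orientation: [[1.0, 0.018, 0.006], [0.018, -1.0, -0.002], [0.006, 0.002, -1.0]]
force: [1.2, 0.3, 1.2]
finger_gap: 0.0462
```

```bash
python3 - <<'E'
from h import *
o=arm.get_obs(); print(o['time_s'],o['tool_pos'],np.round(o['orientation'],4).tolist(),o['finger_gap'],o['force'])
m=arm.camera_model('wrist'); p,d=arm.capture('wrist'); cv2.imwrite('pics/w1.png',p[:,:,::-1]); P=cloud('wrist',d,m)
X,Y,Z=P[...,0],P[...,1],P[...,2]
q=(X>0.5)&(X<0.56)&(Y>-0.2)&(Y<-0.1)&(Z>0.105)&(Z<0.13)
h=P[q]; print(len(h)); print(rectfit(h) if len(h) else '', np.median(h,0))
p,d=arm.capture('top'); P=cloud('top',d); X,Y,Z=P[...,0],P[...,1],P[...,2]
# rail profile along y at x~0.609
for y in np.arange(-0.36,0.34,0.01):
    s=(abs(X-0.609)<0.02)&(abs(Y-y)<0.005); print(round(y,3),np.round(np.nanpercentile(Z[s],[10,50,90]),3) if s.sum() else None, end='; ')
E
```

```text
2.35 [ 0.53299741 -0.14871798  0.2010771 ] [[0.9998, 0.0182, 0.0063], [0.0182, -0.9998, -0.0018], [0.0063, 0.0019, -1.0]] 0.046167049330792125 [1.21608032 0.30265482 1.230316  ]
621
((528.8548583984375, -152.99197387695312), (19.702198028564453, 15.398234367370605), 1.0867860317230225) [ 0.53031137 -0.15271017  0.11605167]
-0.36 [-0.002  0.001  0.005]; -0.35 [0.001 0.003 0.027]; -0.34 [0.015 0.048 0.054]; -0.33 [0.009 0.012 0.015]; -0.32 [0.009 0.012 0.015]; -0.31 [0.009 0.011 0.015]; -0.3 [0.008 0.011 0.014]; -0.29 [0.083 0.084 0.089]; -0.28 [0.065 0.069 0.087]; -0.27 [0.065 0.067 0.071]; -0.26 [0.066 0.069 0.072]; -0.25 [0.065 0.068 0.07 ]; -0.24 None; -0.23 None; -0.22 None; -0.21 None; -0.2 None; -0.19 None; -0.18 None; -0.17 None; -0.16 None; -0.15 None; -0.14 None; -0.13 [0.579 0.579 0.579]; -0.12 [0.572 0.584 0.588]; -0.11 [0.584 0.59  0.591]; -0.1 None; -0.09 None; -0.08 None; -0.07 [0.064 0.069 0.071]; -0.06 [0.064 0.068 0.071]; -0.05 [0.065 0.069 0.071]; -0.04 [0.066 0.068 0.072]; -0.03 [0.065 0.07  0.095]; -0.02 [0.065 0.07  0.086]; -0.01 [0.011 0.08  0.089]; 0.0 [0.008 0.
[... 169 characters left out ...]
.07 [0.011 0.031 0.035]; 0.08 [0.009 0.011 0.015]; 0.09 [0.008 0.011 0.015]; 0.1 [0.008 0.011 0.014]; 0.11 [0.008 0.012 0.014]; 0.12 [0.007 0.011 0.014]; 0.13 [0.008 0.012 0.015]; 0.14 [0.009 0.012 0.015]; 0.15 [0.008 0.011 0.014]; 0.16 [0.007 0.011 0.015]; 0.17 [0.008 0.01  0.014]; 0.18 [0.008 0.011 0.014]; 0.19 [0.008 0.011 0.015]; 0.2 [0.008 0.012 0.014]; 0.21 [0.008 0.011 0.014]; 0.22 [0.01  0.027 0.051]; 0.23 [0.038 0.049 0.053]; 0.24 [0.032 0.036 0.039]; 0.25 [0.032 0.035 0.039]; 0.26 [0.034 0.042 0.048]; 0.27 [0.036 0.046 0.058]; 0.28 [0.034 0.074 0.114]; 0.29 [0.034 0.111 0.12 ]; 0.3 [0.033 0.111 0.12 ]; 0.31 [0.01  0.012 0.026]; 0.32 [0.008 0.011 0.012]; 0.33 [-0.001  0.004  0.012];
```

View pics/w1.png

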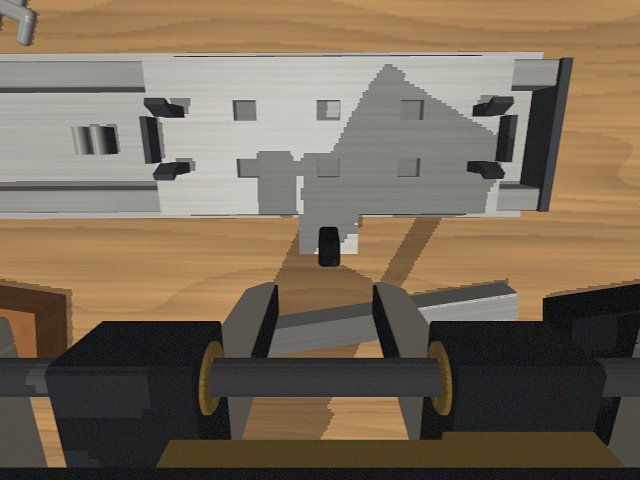

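```bash
python3 - <<'E'
from h import *
m=arm.camera_model('wrist'); p,d=arm.capture('wrist'); P=cloud('wrist',d,m)
g=P[140,70:125]; print(np.round(g[:, [1,2]],4).tolist())
X,Y,Z=P[...,0],P[...,1],P[...,2]
q=(X>0.55)&(Z>0.075)&(Z<0.1)&(X<0.66)&(Y<0.05)&(Y>-0.32)
for a in [(-0.4,-0.15),(-0.15,0.1)]:
    for b in [(.5,.609),(.609,.7)]:
        s=P[q&(Y>a[0])&(Y<a[1])&(X>b[0])&(X<b[1])]; print(len(s),s.mean(0))
w=P[(Z>0.04)&(Z<0.06)&(Y<-0.325)&(X>0.55)&(X<0.68)]; print('wall',len(w),rectfit(w))
E
```

```text
[[0.0906, 0.0096], [0.0901, 0.009], [0.0888, 0.0095], [0.072, 0.0333], [0.0704, 0.0343], [0.0705, 0.0329], [0.0691, 0.0338], [0.0681, 0.0339], [0.0668, 0.0345], [0.066, 0.0344], [0.0667, 0.0321], [0.0654, 0.0327], [0.0646, 0.0326], [0.0653, 0.0301], [0.064, 0.0308], [0.0642, 0.0291], [0.0648, 0.0267], [0.0647, 0.0256], [0.0645, 0.0245], [0.0627, 0.026], [0.0621, 0.0254], [0.0566, 0.0328], [0.0558, 0.0328], [0.0535, 0.0351], [0.053, 0.0346], [0.0523, 0.0342], [0.0515, 0.034], [0.0501, 0.035], [0.0502, 0.0333], [0.0505, 0.0314], [0.0492, 0.0322], [0.0482, 0.0325], [0.0476, 0.0319], [0.048, 0.0298], [0.0488, 0.0269], [0.0486, 0.0258], [0.0483, 0.0247], [0.0481, 0.0235], [0.0484, 0.0215], [0.0482, 0.0202], [0.0481, 0.0187], [0.0484, 0.0168], [0.0479, 0.0159], [0.0481, 0.014], [0.0479, 0.0126], [0.0484, 0.0101], [0.0477, 0.0097], [0.0469, 0.0095], [0.0462, 0.0091], [0.0456, 0.0085], [0.0445, 0.0087], [0.0433, 0.0093], [0.0426, 0.0088], [0.0406, 0.0108], [0.041, 0.0083]]
600 [ 0.59538803 -0.27597255  0.08713704]
755 [ 0.62506209 -0.27608973  0.08670343]
684 [ 0.59249667 -0.02488664  0.08659077]
635 [ 0.6220422  -0.0269512   0.08737991]
wall 3264 ((612.3089599609375, -335.9137268066406), (124.06031799316406, 22.228063583374023), 0.252469003200531)
```

Request:
{"method": "send_rows", "body": {"xyz": [[-0.0035,-0.0033,-0.03],[-0.0035,-0.0033,-0.06],[-0.0035,-0.0033,-0.09],[-0.0035,-0.0033,-0.112],[-0.0035,-0.0033,-0.116],[-0.0035,-0.0033,-0.116]], "angular": [[0,0,0],[0,0,0],[0,0,0],[0,0,0],[0,0,0],[0,0,0]]}}

```text
time_s: 3.1
tool_pos: [0.5249, -0.154, 0.0816]
orientation: [[1.0, 0.017, -0.003], [0.017, -1.0, 0.001], [-0.003, -0.001, -1.0]]
force: [-0.6, 0.2, 0.3]
finger_gap: 0.0462
```

Request:
{"method": "send_rows", "body": {"xyz": [[0,0,0],[0,0,0],[0,0,0],[0,0,0],[0,0,0],[0,0,0]], "angular": [[0,0,0],[0,0,0],[0,0,0],[0,0,0],[0,0,0],[0,0,0]], "claw": 1}}

```text
time_s: 3.7
tool_pos: [0.5252, -0.1539, 0.0823]
orientation: [[1.0, 0.018, -0.003], [0.018, -1.0, 0.001], [-0.003, -0.001, -1.0]]
force: [-0.7, 1.4, 5.7]
finger_gap: 0.0154
```

Request:
{"method": "send_rows", "body": {"xyz": [[0,0.005,0],[0,0.012,0],[0,0.02,0],[-0.0005,0.028,0],[-0.0005,0.036,0],[-0.0006,0.042,0],[-0.0006,0.046,0],[-0.0006,0.046,0]], "angular": [[0,0,0],[0,0,0],[0,0,0],[0,0,0],[0,0,0],[0,0,0],[0,0,0],[0,0,0]]}}

```text
time_s: 4.5
tool_pos: [0.5242, -0.1066, 0.0822]
orientation: [[1.0, 0.018, -0.003], [0.018, -1.0, 0.002], [-0.003, -0.002, -1.0]]
force: [-3.8, 1.0, 5.7]
finger_gap: 0.0152
```

Request:
{"method": "send_rows", "body": {"xyz": [[0,0.003,0],[0,0.003,0]], "angular": [[0,0,0],[0,0,0]]}}

```text
time_s: 4.7
tool_pos: [0.5241, -0.1039, 0.0823]
orientation: [[1.0, 0.019, -0.004], [0.019, -1.0, 0.001], [-0.004, -0.001, -1.0]]
force: [-4.7, -3.6, 3.8]
finger_gap: 0.0158
```

Request:
{"method": "send_rows", "body": {"xyz": [[0,0.003,0],[0,0.003,0]], "angular": [[0,0,0],[0,0,0]]}}

```text
time_s: 4.9
tool_pos: [0.5241, -0.1023, 0.0823]
orientation: [[1.0, 0.018, -0.004], [0.018, -1.0, -0.001], [-0.004, 0.001, -1.0]]
force: [-4.6, -5.1, 3.6]
finger_gap: 0.0159
```

Request:
{"method": "send_rows", "body": {"xyz": [[0,0.003,0],[0,0.003,0]], "angular": [[0,0,0],[0,0,0]]}}

```text
time_s: 5.1
tool_pos: [0.524, -0.1001, 0.0823]
orientation: [[1.0, 0.018, -0.004], [0.018, -1.0, -0.002], [-0.004, 0.002, -1.0]]
force: [-3.9, -4.1, 4.3]
finger_gap: 0.0159
```

Request:
{"method": "send_rows", "body": {"xyz": [[0,0.004,0],[0,0.004,0]], "angular": [[0,0,0],[0,0,0]]}}

```text
time_s: 5.3
tool_pos: [0.5239, -0.0956, 0.0823]
orientation: [[1.0, 0.017, -0.004], [0.017, -1.0, -0.0], [-0.004, 0.0, -1.0]]
force: [-4.0, 1.7, 6.3]
finger_gap: 0.016
```

Request:
{"method": "send_rows", "body": {"xyz": [[0,0.003,0],[0,0.003,0]], "angular": [[0,0,0],[0,0,0]]}}

```text
time_s: 5.5
tool_pos: [0.5238, -0.0912, 0.0822]
orientation: [[1.0, 0.016, -0.004], [0.016, -1.0, 0.002], [-0.004, -0.002, -1.0]]
force: [-2.7, 5.5, 5.8]
finger_gap: 0.0156
```

Request:
{"method": "send_rows", "body": {"xyz": [[0,0,0],[0,0,0]], "angular": [[0,0,0],[0,0,0]]}}

```text
time_s: 5.7
tool_pos: [0.5238, -0.0905, 0.0823]
orientation: [[1.0, 0.017, -0.004], [0.017, -1.0, 0.003], [-0.004, -0.003, -1.0]]
force: [-3.1, 3.1, 4.9]
finger_gap: 0.0156
```

Request:
{"method": "send_rows", "body": {"xyz": [[0,0,0],[0,0,0],[0,0,0],[0,0,0.03],[0,0,0.06],[0,0,0.1],[0,0,0.13],[0,0,0.15]], "angular": [[0,0,0],[0,0,0],[0,0,0],[0,0,0],[0,0,0],[0,0,0],[0,0,0],[0,0,0]], "claw": 0}}

```text
time_s: 6.5
tool_pos: [0.5248, -0.0909, 0.2349]
orientation: [[1.0, 0.016, -0.001], [0.016, -1.0, 0.001], [-0.001, -0.001, -1.0]]
force: [-0.0, 0.8, 0.1]
finger_gap: 0.0467
```

```bash
cat > pr.py <<'E'
from h import *
def carrier(P,yc):
    X,Y,Z=P[...,0],P[...,1],P[...,2]; C=[]
    q=(Z>0.075)&(Z<0.1)&(X>0.55)&(X<0.67)
    for sy in (-1,1):
        for b in [(.55,.609),(.609,.67)]:
            s=P[q&(abs(Y-yc-sy*0.124)<0.03)&(X>b[0])&(X<b[1])]; C.append(s.mean(0) if len(s) else np.full(3,np.nan))
    return np.round(C,4)
E
python3 - <<'E'
from pr import *
o=arm.get_obs(); print(o['time_s'],o['tool_pos'],o['force'],o['joint_positions'])
m=arm.camera_model('wrist'); p,d=arm.capture('wrist'); cv2.imwrite('pics/w2.png',p[:,:,::-1]); P=cloud('wrist',d,m)
X,Y,Z=P[...,0],P[...,1],P[...,2]
h=P[(X>0.5)&(X<0.56)&(Y>-0.15)&(Y<-0.03)&(Z>0.105)&(Z<0.13)]; print('handle',len(h),rectfit(h),np.median(h,0))
print(carrier(P,-0.088))
E
```

```text
6.5 [ 0.52481716 -0.09088001  0.23487237] [-0.03848767  0.84298353  0.09979155] [-3.81742548e-01  2.17287066e-01  1.54905310e+00  1.04525194e-03
  1.37633634e+00  1.17236617e+00]
handle 480 ((527.59521484375, -91.35430145263672), (19.231595993041992, 14.783761024475098), 0.8341373205184937) [ 0.52860844 -0.09138537  0.11611584]
[[ 0.5949 -0.2155  0.0871]
 [ 0.6242 -0.2148  0.087 ]
 [ 0.5917  0.0366  0.0863]
 [ 0.621   0.0342  0.0874]]
```

View pics/w2.png

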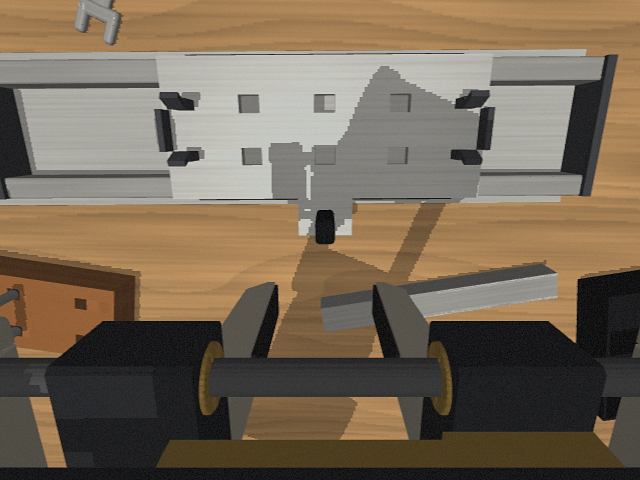

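```bash
cat > tube.py <<'E'
from h import *
def fit(cam,m=None,z0=0.03):
    m=m or arm.camera_model(cam)
    p,d=arm.capture(cam); P=cloud(cam,d,m); rs=arm.regions_of(cam,'tube')
    if not rs: print('none');return
    r=rs[0]; q=P[r['region']&(abs(P[...,2]-z0)<0.006)]
    a=rectfit(q); c=q[:,:2]; mu=c.mean(0); u,s,v=np.linalg.svd(c-mu); 
    print(cam,r['conf'],len(q),a,'pca ang',np.degrees(np.arctan2(*v[0][::-1]))%180, 'zmed',np.median(q[:,2]))
    return p
if __name__=='__main__':
    fit('top'); fit('scene'); p=fit('wrist')
E
python3 tube.py
```

```text
top 0.75 714 ((430.46466064453125, -234.93484497070312), (29.983123779296875, 221.4545135498047), 10.337897300720215) pca ang 100.57499492636434 zmed 0.03116364222707313
scene 0.93 761 ((425.91033935546875, -216.0609130859375), (37.110572814941406, 261.0832824707031), 10.40542984008789) pca ang 100.42874905522704 zmed 0.0296569114935612
wrist 0.76 5267 ((426.1675720214844, -218.8988494873047), (31.848384857177734, 260.4453125), 10.34523868560791) pca ang 100.23576290409214 zmed 0.029468249097403365
```

Request:
{"method": "send_rows", "body": {"xyz": [[-0.01,-0.013,0],[-0.02,-0.025,0],[-0.03,-0.038,0],[-0.04,-0.051,0],[-0.05,-0.064,0],[-0.06,-0.076,0],[-0.07,-0.09,0],[-0.08,-0.102,-0.01],[-0.09,-0.115,-0.03],[-0.099,-0.1275,-0.05]], "angular": [[0,0,0.13],[0,0,0.26],[0,0,0.4],[0,0,0.54],[0,0,0.68],[0,0,0.82],[0,0,0.96],[0,0,1.1],[0,0,1.24],[0,0,1.38]], "claw": -0.3}}

```text
time_s: 7.85
tool_pos: [0.4231, -0.2179, 0.1788]
orientation: [[0.168, 0.986, -0.006], [0.986, -0.168, -0.006], [-0.007, -0.005, -1.0]]
force: [-0.6, -0.6, -0.4]
finger_gap: 0.0604
```

Request:
{"method": "send_rows", "body": {"xyz": [[0,0,-0.01],[0,0,-0.02],[0,0,-0.03],[0,0,-0.04],[0,0,-0.04]], "angular": [[0,0,0.12],[0,0,0.24],[0,0,0.34],[0,0,0.355],[0,0,0.355]]}}

```text
time_s: 8.35
tool_pos: [0.4219, -0.2169, 0.1367]
orientation: [[-0.183, 0.983, -0.007], [0.983, 0.183, -0.005], [-0.003, -0.008, -1.0]]
force: [-0.1, 0.3, -0.2]
finger_gap: 0.0604
```

```bash
python3 - <<'E'
from tube import *
o=arm.get_obs(); R=o['orientation']; print(o['time_s'],o['tool_pos'],np.round(R,3).tolist(),np.degrees(np.arctan2(R[1,0],R[0,0])),o['finger_gap'])
p=fit('wrist'); cv2.imwrite('pics/w3.png',p[:,:,::-1]); fit('scene')
E
```

```text
8.35 [ 0.4219283  -0.2168653   0.13674143] [[-0.183, 0.983, -0.007], [0.983, 0.183, -0.005], [-0.003, -0.008, -1.0]] 100.56936741056215 0.06035010979347221
wrist 0.65 11681 ((424.1637878417969, -205.06124877929688), (30.076725006103516, 233.65750122070312), 10.376899719238281) pca ang 100.39347397986371 zmed 0.02951164957005825
scene 0.9 753 ((428.26165771484375, -214.51637268066406), (37.98776626586914, 258.7432556152344), 11.091608047485352) pca ang 100.61807974344251 zmed 0.029731187158704153
```

View pics/w3.png

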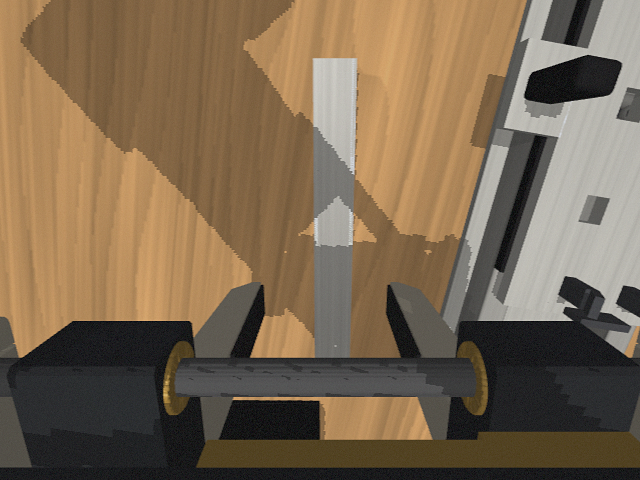

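Request:
{"method": "send_rows", "body": {"xyz": [[0.004,-0.001,-0.03],[0.004,-0.001,-0.06],[0.004,-0.001,-0.09],[0.004,-0.001,-0.11],[0.004,-0.001,-0.12],[0.004,-0.001,-0.12]], "angular": [[0.005,-0.007,0],[0.005,-0.007,0],[0.005,-0.007,0],[0.005,-0.007,0],[0.005,-0.007,0],[0.005,-0.007,0]]}}

```text
time_s: 9.15
tool_pos: [0.427, -0.2187, 0.0184]
orientation: [[-0.184, 0.983, 0.002], [0.983, 0.184, -0.001], [-0.002, 0.002, -1.0]]
force: [0.2, 0.0, -0.5]
finger_gap: 0.0605
```

Request:
{"method": "send_rows", "body": {"xyz": [[0,0,-0.006],[0,0,-0.011],[0,0,-0.011]], "angular": [[0,0,0],[0,0,0],[0,0,0]]}}

```text
time_s: 9.45
tool_pos: [0.4271, -0.2187, 0.0076]
orientation: [[-0.184, 0.983, 0.003], [0.983, 0.184, -0.002], [-0.002, 0.002, -1.0]]
force: [0.6, 0.8, 1.1]
finger_gap: 0.0603
```

Request:
{"method": "send_rows", "body": {"xyz": [[0,0,0],[0,0,0],[0,0,0],[0,0,0],[0,0,0],[0,0,0]], "angular": [[0,0,0],[0,0,0],[0,0,0],[0,0,0],[0,0,0],[0,0,0]], "claw": 1}}

```text
time_s: 10.05
tool_pos: [0.4273, -0.2188, 0.0077]
orientation: [[-0.184, 0.983, 0.003], [0.983, 0.184, -0.002], [-0.002, 0.003, -1.0]]
force: [0.5, 0.3, 2.3]
finger_gap: 0.03
```

Request:
{"method": "send_rows", "body": {"xyz": [[0,0,0.02],[0,0,0.05],[0,0,0.09],[0,0,0.13],[0,0,0.15],[0,0,0.15]], "angular": [[0,0,0],[0,0,0],[0,0,0],[0,0,0],[0,0,0],[0,0,0]]}}

```text
time_s: 10.65
tool_pos: [0.4286, -0.2199, 0.1602]
orientation: [[-0.184, 0.983, 0.007], [0.983, 0.184, -0.006], [-0.007, 0.006, -1.0]]
force: [0.4, 0.4, -4.9]
finger_gap: 0.03
```

Request:
{"method": "send_rows", "body": {"xyz": [[0.015,0.01,0],[0.035,0.025,0],[0.06,0.043,0],[0.085,0.061,0],[0.11,0.08,0],[0.135,0.098,0],[0.16,0.115,0],[0.172,0.125,0],[0.1795,0.13,0],[0.1795,0.13,0]], "angular": [[0,0,-0.02],[0,0,-0.04],[0,0,-0.06],[0,0,-0.09],[0,0,-0.12],[0.006,0.007,-0.15],[0.006,0.007,-0.171],[0.006,0.007,-0.171],[0.006,0.007,-0.171],[0.006,0.007,-0.171]]}}

```text
time_s: 11.65
tool_pos: [0.6076, -0.0893, 0.1586]
orientation: [[-0.015, 1.0, -0.003], [1.0, 0.015, 0.001], [0.001, -0.003, -1.0]]
force: [0.2, 0.3, -3.8]
finger_gap: 0.0296
```

```bash
python3 - <<'E'
from tube import *
from pr import carrier
o=arm.get_obs(); R=o['orientation']; print(o['time_s'],o['tool_pos'],np.round(R,3).tolist(),np.degrees(np.arctan2(R[1,0],R[0,0])),o['finger_gap'])
z=o['tool_pos'][2]+0.022
print(z)
p=fit('wrist',z0=z); cv2.imwrite('pics/w4.png',p[:,:,::-1]); p=fit('scene',z0=z); cv2.imwrite('pics/s4.png',p[:,:,::-1])
m=arm.camera_model('scene');_,d=arm.capture('scene'); print(carrier(cloud('scene',d,m),-0.09))
E
```

```text
bash:   933 Killed                     python3 - <<'E'
from tube import *
from pr import carrier
o=arm.get_obs(); R=o['orientation']; print(o['time_s'],o['tool_pos'],np.round(R,3).tolist(),np.degrees(np.arctan2(R[1,0],R[0,0])),o['finger_gap'])
z=o['tool_pos'][2]+0.022
print(z)
p=fit('wrist',z0=z); cv2.imwrite('pics/w4.png',p[:,:,::-1]); p=fit('scene',z0=z); cv2.imwrite('pics/s4.png',p[:,:,::-1])
m=arm.camera_model('scene');_,d=arm.capture('scene'); print(carrier(cloud('scene',d,m),-0.09))
E
```

```bash
sed -i 's/svd(c-mu)/svd(c-mu,full_matrices=False)/' tube.py; python3 - <<'E'
from tube import *
from pr import carrier
o=arm.get_obs(); R=o['orientation']; print(o['time_s'],o['tool_pos'],np.round(R,3).tolist(),np.degrees(np.arctan2(R[1,0],R[0,0])),o['finger_gap'])
z=o['tool_pos'][2]+0.022
print(z)
p=fit('wrist',z0=z); cv2.imwrite('pics/w4.png',p[:,:,::-1]); p=fit('scene',z0=z); cv2.imwrite('pics/s4.png',p[:,:,::-1])
m=arm.camera_model('scene');_,d=arm.capture('scene'); print(carrier(cloud('scene',d,m),-0.09))
E
```

```text
11.75 [ 0.60697146 -0.09034739  0.15939264] [[-0.014, 1.0, -0.002], [1.0, 0.014, -0.0], [-0.0, -0.002, -1.0]] 90.79451051911423 0.029948745815755747
0.18139263885666823
wrist 0.89 30094 ((605.7854614257812, -62.402381896972656), (30.25347328186035, 188.08888244628906), 0.66925448179245) pca ang 90.63325573811171 zmed 0.18124422942523488
scene 0.95 765 ((614.2288818359375, -88.29194641113281), (47.41073226928711, 262.37713623046875), 0.4910992980003357) pca ang 91.87533723177926 zmed 0.18190006011019677
[[ 0.5935 -0.2102  0.0862]
 [ 0.6298 -0.2082  0.0848]
 [ 0.5896  0.0382  0.0865]
 [ 0.625   0.0391  0.0849]]
```

View pics/w4.png

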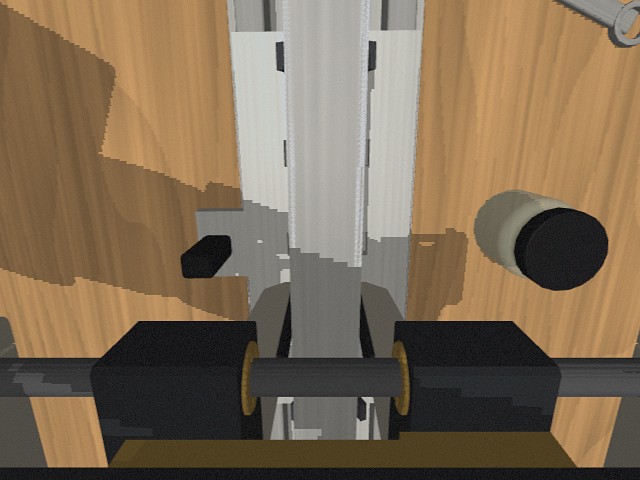

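View pics/s4.png

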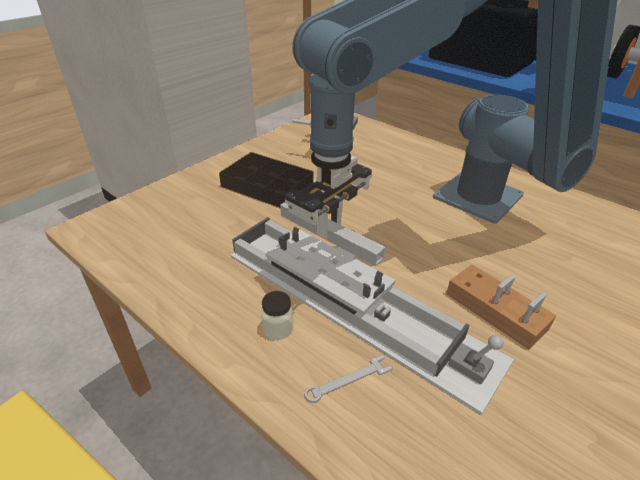

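Request:
{"method": "send_rows", "body": {"xyz": [[0.0005,0,-0.02],[0.0005,0,-0.035],[0.0005,0,-0.045],[0.0005,0,-0.055],[0.0005,0,-0.06],[0.0005,0,-0.065],[0.0005,0,-0.07],[0.0005,0,-0.075],[0.0005,0,-0.078],[0.0005,0,-0.078]], "angular": [[0,0,0],[0,0,0],[0,0,0],[0,0,0],[0,0,0],[0,0,0],[0,0,0],[0,0,0],[0,0,0],[0,0,0]]}}

```text
time_s: 13.0
tool_pos: [0.608, -0.0905, 0.0821]
orientation: [[-0.013, 1.0, -0.001], [1.0, 0.013, -0.0], [-0.0, -0.001, -1.0]]
force: [0.3, -0.2, -4.5]
finger_gap: 0.0297
```

Well inside the forks with no contact force. On down.

Request:
{"method": "send_rows", "body": {"xyz": [[0,0,-0.002],[0,0,-0.004],[0,0,-0.006],[0,0,-0.006]], "angular": [[0,0,0],[0,0,0],[0,0,0],[0,0,0]]}}

```text
time_s: 13.4
tool_pos: [0.6078, -0.0905, 0.0757]
orientation: [[-0.013, 1.0, -0.001], [1.0, 0.013, -0.0], [0.0, -0.001, -1.0]]
force: [-0.3, 0.2, -3.8]
finger_gap: 0.0298
```

Request:
{"method": "send_rows", "body": {"xyz": [[0,0,-0.001],[0,0,-0.001]], "angular": [[0,0,0],[0,0,0]]}}

```text
time_s: 13.6
tool_pos: [0.608, -0.0905, 0.0749]
orientation: [[-0.013, 1.0, -0.001], [1.0, 0.013, -0.0], [-0.0, -0.001, -1.0]]
force: [-0.3, 0.6, -4.2]
finger_gap: 0.0298
```

Request:
{"method": "send_rows", "body": {"xyz": [[0,0,-0.001],[0,0,-0.002]], "angular": [[0,0,0],[0,0,0]]}}

```text
time_s: 13.8
tool_pos: [0.6081, -0.0905, 0.0747]
orientation: [[-0.013, 1.0, 0.0], [1.0, 0.013, -0.001], [-0.001, 0.0, -1.0]]
force: [-6.8, 1.2, 14.9]
finger_gap: 0.0298
```

Request:
{"method": "send_rows", "body": {"xyz": [[0,0,0.0005],[0,0,0.0005],[0,0,0.0005],[0,0,0.02],[0,0,0.05],[0,0,0.09],[0,0,0.12],[0,0,0.14]], "angular": [[0,0,0],[0,0,0],[0,0,0],[0,0,0],[0,0,0],[0,0,0],[0,0,0],[0,0,0]], "claw": 0}}

```text
time_s: 14.6
tool_pos: [0.6091, -0.0908, 0.2176]
orientation: [[-0.013, 1.0, 0.004], [1.0, 0.013, -0.002], [-0.002, 0.004, -1.0]]
force: [1.1, 0.7, -0.1]
finger_gap: 0.0466
```

```bash
python3 - <<'E'
from tube import *
from pr import carrier
o=arm.get_obs(); print(o['time_s'],o['tool_pos'],o['joint_positions'])
m=arm.camera_model('wrist'); p=fit('wrist',m,z0=0.097); cv2.imwrite('pics/w5.png',p[:,:,::-1]); p=fit('scene',z0=0.097)
cv2.imwrite('pics/s5.png',cv2.resize(p[180:420,200:560,::-1],None,fx=2,fy=2,interpolation=cv2.INTER_CUBIC))
c='top';p,d=arm.capture(c);P=cloud(c,d)
for n in ['rack','ubolt0']:
    for r in arm.regions_of(c,n)[:3]:
        q=P[r['region']]; q=q[~np.isnan(q[:,0])]
        if n=='ubolt0': q=q[q[:,2]>0.085]
        else: q=q[q[:,2]>0.035]
        print(n,round(r['conf'],2),np.median(q,0),rectfit(q))
E
```

```text
14.6 [ 0.6090754 -0.0908382  0.2175631] [-3.28649378e-01  3.75052707e-01  1.37344148e+00 -5.21729882e-04
  1.38905861e+00 -3.41790504e-01]
wrist 0.68 11257 ((607.1248168945312, -82.76549530029297), (30.054868698120117, 245.22219848632812), 0.5947457551956177) pca ang 90.58291513758887 zmed 0.0964975387369551
scene 0.93 1219 ((611.3993530273438, -87.306396484375), (43.1914176940918, 260.7291259765625), 0.4525556266307831) pca ang 90.6165969426246 zmed 0.09656885247812041
rack 0.9 [0.41620431 0.24032276 0.04599095] ((411.39727783203125, 189.39462280273438), (315.93505859375, 93.64251708984375), 84.89118957519531)
rack 0.74 [0.59863352 0.28601065 0.11472599] ((599.1126708984375, 285.7652282714844), (34.406097412109375, 19.88666343688965), 89.51070404052734)
ubolt0 0.53 [0.4154156  0.23916962 0.09461965] ((415.5165710449219, 240.17239379882812), (10.501023292541504, 52.09770965576172), 80.74833679199219)
ubolt0 0.43 [0.42510793 0.30816021 0.09426634] ((425.5537109375, 308.6473083496094), (8.894329071044922, 51.198814392089844), 82.22209930419922)
```

View pics/s5.png

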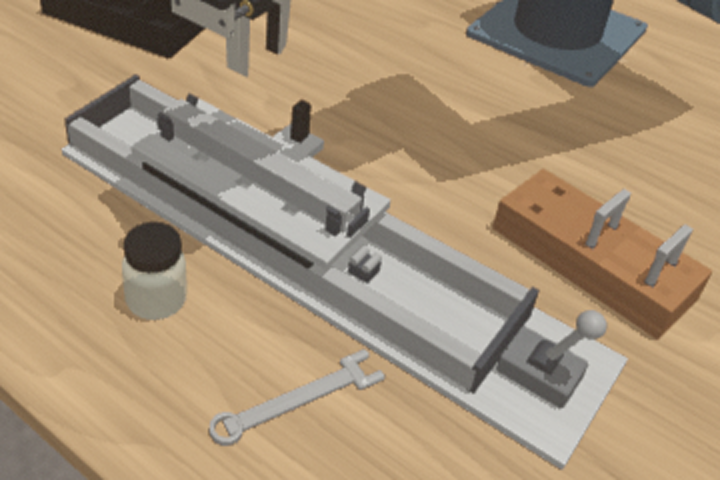

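View pics/w5.png

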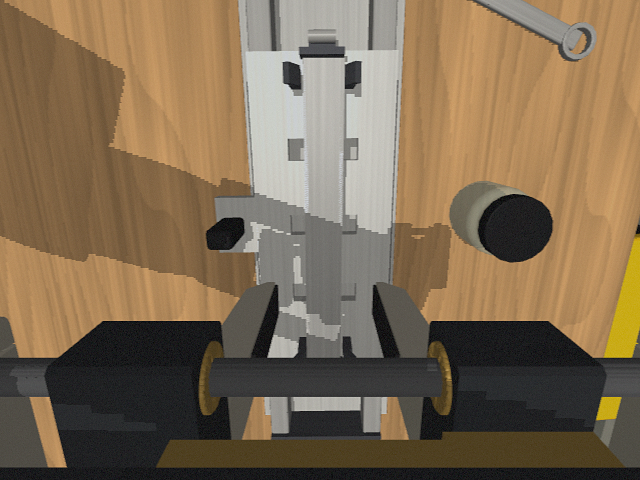

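Request:
{"method": "send_rows", "body": {"xyz": [[-0.01,0.017,0],[-0.03,0.05,0],[-0.053,0.09,0],[-0.078,0.133,0],[-0.103,0.176,0],[-0.128,0.219,0],[-0.15,0.258,0],[-0.172,0.295,0],[-0.187,0.32,0],[-0.1935,0.331,-0.01]], "angular": [[0,0,0],[0,0,-0.02],[0,0,-0.04],[0,0,-0.06],[0,0,-0.08],[0,0,-0.1],[0,0,-0.12],[0,0,-0.14],[0,0,-0.162],[0.002,-0.004,-0.162]], "claw": -0.61}}

```text
time_s: 15.95
tool_pos: [0.4124, 0.2428, 0.2024]
orientation: [[0.146, 0.989, 0.002], [0.989, -0.146, 0.003], [0.004, 0.001, -1.0]]
force: [0.4, -1.2, -0.4]
finger_gap: 0.0748
```

Request:
{"method": "send_rows", "body": {"xyz": [[0,0,0],[0,0,0]], "angular": [[0,0,0],[0,0,0]]}}

```text
time_s: 16.15
tool_pos: [0.4122, 0.2422, 0.2013]
orientation: [[0.145, 0.989, -0.0], [0.989, -0.145, 0.002], [0.002, -0.001, -1.0]]
force: [-0.3, -0.8, 0.8]
finger_gap: 0.075
```

```bash
cat > ub.py <<'E'
from h import *
def st():
    o=arm.get_obs(); R=o['orientation']; print('t',round(o['time_s'],2),'tcp',np.round(o['tool_pos'],4),'yaw',round(np.degrees(np.arctan2(R[1,0],R[0,0])),2),'z',np.round(R[:,2],4),'gap',round(o['finger_gap'],4),'F',np.round(o['force'],1)); return o
def ubs(cam,z0=0.094,tol=0.006,name=None):
    m=arm.camera_model(cam); p,d=arm.capture(cam); P=cloud(cam,d,m)
    if name: cv2.imwrite(f'pics/{name}.png',p[:,:,::-1])
    for n in ['ubolt0']:
      for r in arm.regions_of(cam,n)[:4]:
        q=P[r['region']]; q=q[abs(q[:,2]-z0)<tol]
        if len(q)<10: continue
        print(cam,n,round(r['conf'],2),np.round(r['position']),len(q),'mean',np.round(q.mean(0),4),'zmed',np.round(np.median(q[:,2]),4),[np.round(x,1) for x in rectfit(q)])
    return P
E
python3 - <<'E'
from ub import *
st(); ubs('wrist',name='w6')
E
```

```text
t 16.15 tcp [0.4122 0.2422 0.2013] yaw 81.67 z [-3.0e-04  2.2e-03 -1.0e+00] gap 0.075 F [-0.3 -0.8  0.8]
wrist ubolt0 0.84 [236. 326.] 940 mean [0.4148 0.2415 0.0929] zmed 0.0931 [array([414.9, 240.9]), array([10.3, 53.3]), np.float64(81.6)]
wrist ubolt0 0.78 [144. 331.] 930 mean [0.4252 0.3102 0.0932] zmed 0.0932 [array([425.6, 310.1]), array([ 9.2, 52.7]), np.float64(81.6)]
```

View pics/w6.png

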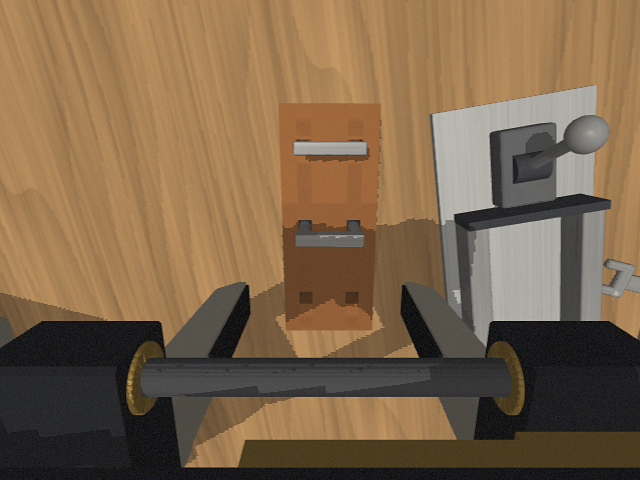

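Request:
{"method": "send_rows", "body": {"xyz": [[0.0027,-0.0012,-0.02],[0.0027,-0.0012,-0.05],[0.0027,-0.0012,-0.08],[0.0027,-0.0012,-0.11],[0.0027,-0.0012,-0.125],[0.0027,-0.0012,-0.131],[0.0027,-0.0012,-0.131]], "angular": [[0,0,0],[0,0,0],[0,0,0],[0,0,0],[0,0,0],[0,0,0],[0,0,0]]}}

```text
time_s: 16.95
tool_pos: [0.4163, 0.2397, 0.0705]
orientation: [[0.148, 0.989, 0.0], [0.989, -0.148, 0.002], [0.002, -0.0, -1.0]]
force: [-0.1, 0.2, -0.3]
finger_gap: 0.0751
```

Request:
{"method": "send_rows", "body": {"xyz": [[0,0,0],[0,0,0],[0,0,0],[0,0,0],[0,0,0],[0,0,0]], "angular": [[0,0,0],[0,0,0],[0,0,0],[0,0,0],[0,0,0],[0,0,0]], "claw": 1}}

```text
time_s: 17.55
tool_pos: [0.4168, 0.2399, 0.0711]
orientation: [[0.148, 0.989, 0.002], [0.989, -0.148, 0.003], [0.003, 0.001, -1.0]]
force: [-0.0, 0.7, 4.1]
finger_gap: 0.0534
```

Request:
{"method": "send_rows", "body": {"xyz": [[0,0,0.01],[0,0,0.025],[0,0,0.045],[0,0,0.07],[0,0,0.1],[0,0,0.13],[0,0,0.155],[0,0,0.16]], "angular": [[0,0,0],[0,0,0],[0,0,0],[0,0,0],[0,0,0],[0,0,0],[0,0,0],[0,0,0]]}}

```text
time_s: 18.35
tool_pos: [0.4181, 0.2404, 0.2343]
orientation: [[0.148, 0.989, 0.007], [0.989, -0.148, 0.004], [0.005, 0.006, -1.0]]
force: [-0.4, -0.1, -1.2]
finger_gap: 0.0533
```

```bash
python3 - <<'E'
from ub import *
o=st(); P=ubs('wrist',z0=o['tool_pos'][2]+0.0232,name='w7'); ubs('scene',z0=o['tool_pos'][2]+0.0232)
E
```

```text
t 18.35 tcp [0.4181 0.2404 0.2343] yaw 81.5 z [ 0.0066  0.0042 -1.    ] gap 0.0533 F [-0.4 -0.1 -1.2]
wrist ubolt0 0.93 [307. 324.] 3002 mean [0.4171 0.2423 0.256 ] zmed 0.2563 [array([417.3, 241.3]), array([10.9, 53.9]), np.float64(81.6)]
scene ubolt0 0.68 [237. 525.] 50 mean [0.4144 0.2457 0.2541] zmed 0.2541 [array([421.8, 244. ]), array([ 9.6, 52.4]), np.float64(86.8)]
```

View pics/w7.png

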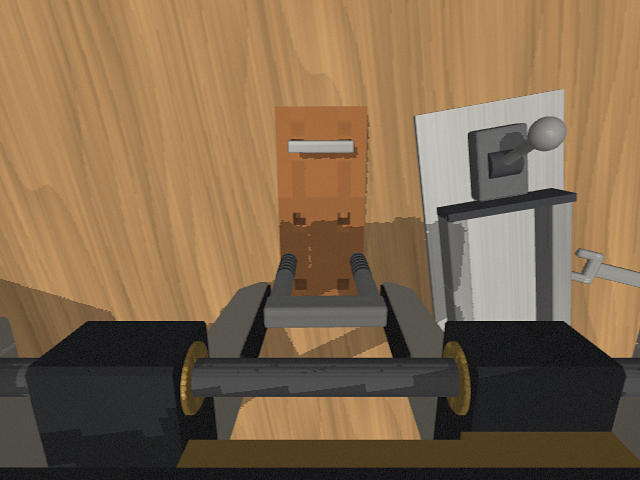

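Request:
{"method": "send_rows", "body": {"xyz": [[0.01,-0.014,0],[0.028,-0.039,0],[0.05,-0.07,0],[0.075,-0.105,0],[0.1,-0.14,0],[0.125,-0.175,0],[0.15,-0.21,0],[0.17,-0.24,0],[0.182,-0.257,0],[0.189,-0.2655,0]], "angular": [[0,0,0],[0,0,0.02],[0,0,0.04],[0,0,0.06],[0,0,0.08],[0,0,0.1],[0,0,0.12],[-0.004,0.006,0.14],[-0.004,0.006,0.161],[-0.004,0.006,0.161]]}}

```text
time_s: 19.55
tool_pos: [0.6048, -0.0277, 0.227]
orientation: [[-0.01, 1.0, -0.011], [1.0, 0.01, -0.002], [-0.002, -0.011, -1.0]]
force: [0.7, 0.7, -1.9]
finger_gap: 0.0536
```

Request:
{"method": "send_rows", "body": {"xyz": [[0,0,0],[0,0,0]], "angular": [[0,0,0],[0,0,0]]}}

```text
time_s: 19.75
tool_pos: [0.6037, -0.0269, 0.2255]
orientation: [[-0.01, 1.0, -0.014], [1.0, 0.01, -0.001], [-0.001, -0.014, -1.0]]
force: [0.1, -0.2, -1.2]
finger_gap: 0.0536
```

```bash
python3 - <<'E'
from ub import *
o=st(); m=arm.camera_model('wrist'); P=ubs('wrist',z0=o['tool_pos'][2]+0.0232,name='w8')
p,d=arm.capture('scene'); cv2.imwrite('pics/s8.png',cv2.resize(p[150:450,240:560,::-1],None,fx=2,fy=2))
X,Y,Z=P[...,0],P[...,1],P[...,2]
t=P[(abs(Z-0.0965)<0.004)&(abs(X-0.607)<0.03)&(Y>-0.1)&(Y<0.06)]; print('tube',rectfit(t),len(t))
# slots: points with z<0.06 within plate
s=(Z<0.06)&(abs(X-0.607)<0.045)&(Y>-0.2)&(Y<0.03)
n,l,stt,c=cv2.connectedComponentsWithStats(s.astype(np.uint8))
for i in range(1,n):
    if stt[i,4]>15: 
        print(stt[i],c[i],px('wrist',m,c[i][0],c[i][1],0.0665))
E
```

```text
t 19.75 tcp [ 0.6037 -0.0269  0.2255] yaw 90.58 z [-0.0141 -0.001  -0.9999] gap 0.0536 F [ 0.1 -0.2 -1.2]
wrist ubolt0 0.87 [305. 325.] 2994 mean [ 0.6027 -0.0249  0.2472] zmed 0.2474 [array([603.1, -26.1]), array([53.8, 11.4]), np.float64(0.7)]
tube ((605.4944458007812, -22.419811248779297), (55.061676025390625, 124.12726593017578), 0.6504208445549011) 5487
[300 212  14  18 250] [306.544 220.492] [ 0.58346416 -0.02385317  0.0665    ]
[351 212  13  18 222] [356.8018018  220.20720721] [ 0.62915021 -0.02302071  0.0665    ]
[302 279  13  16 191] [308.05235602 286.14136126] [ 0.5846038  -0.08827231  0.0665    ]
[349 279  10  16 109] [352.7706422  286.97247706] [ 0.62747805 -0.08847888  0.0665    ]
[304 340  12  12 139] [309.46043165 345.4028777 ] [ 0.58579011 -0.15267686  0.0665    ]
[348 340  14  12 156] [354.16025641 345.37179487] [ 0.63079841 -0.15183176  0.0665    ]
```

View pics/w8.png

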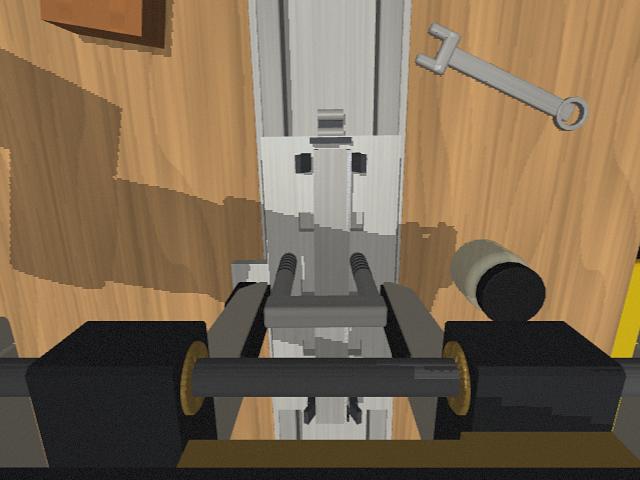

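View pics/s8.png

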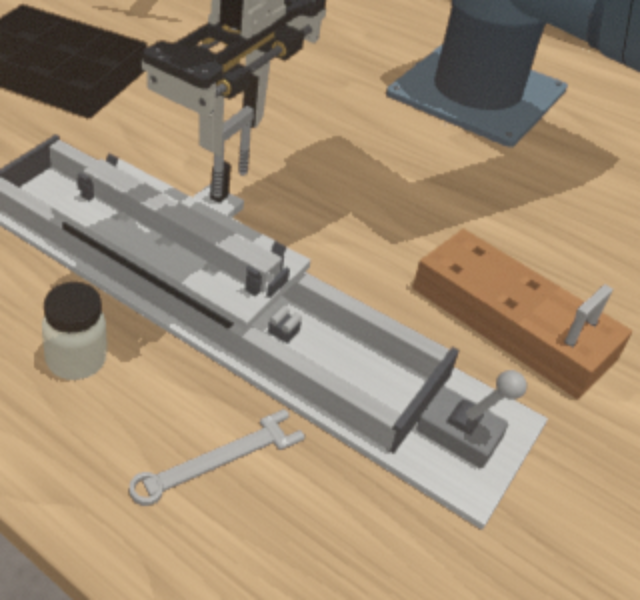

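Request:
{"method": "send_rows", "body": {"xyz": [[0.002,0.001,-0.015],[0.0033,0.0016,-0.03],[0.0033,0.0016,-0.04],[0.0033,0.0016,-0.048],[0.0033,0.0016,-0.048]], "angular": [[0,-0.007,0.002],[0.001,-0.014,0.003],[0.001,-0.014,0.003],[0.001,-0.014,0.003],[0.001,-0.014,0.003]]}}

```text
time_s: 20.4
tool_pos: [0.6066, -0.0243, 0.178]
orientation: [[-0.015, 1.0, 0.0], [1.0, 0.015, -0.0], [-0.0, 0.0, -1.0]]
force: [1.3, -1.1, -1.1]
finger_gap: 0.0538
```

```bash
cat > look.py <<'E'
from ub import *
import sys
o=st(); m=arm.camera_model('wrist'); P=ubs('wrist',z0=o['tool_pos'][2]+0.0232,name=sys.argv[1])
X,Y,Z=P[...,0],P[...,1],P[...,2]; y0=o['tool_pos'][1]
for a in range(-60,120,15):
    t=P[(abs(Z-0.0965)<0.003)&(abs(X-0.607)<0.03)&(abs(Y-y0-a/1000)<0.007)]
    if len(t)>20: print('tube y',y0+a/1000,np.percentile(t[:,0],[1,50,99]).round(4),len(t))
E
python3 look.py w9
```

```text
t 20.4 tcp [ 0.6066 -0.0243  0.178 ] yaw 90.87 z [ 5.e-04 -3.e-04 -1.e+00] gap 0.0538 F [ 1.3 -1.1 -1.1]
wrist ubolt0 0.9 [304. 325.] 2998 mean [ 0.6054 -0.0223  0.1996] zmed 0.2 [array([605.6, -23.2]), array([53.8, 10.8]), np.float64(1.0)]
tube y -0.08431635510433541 [0.5928 0.6079 0.6215] 268
tube y -0.05431635510433542 [0.592  0.6066 0.6212] 651
tube y -0.03931635510433542 [0.592  0.6065 0.6214] 769
tube y -0.02431635510433542 [0.592  0.6063 0.6211] 791
tube y -0.00931635510433542 [0.5914 0.6061 0.6211] 842
tube y 0.005683644895664579 [0.5913 0.6058 0.6209] 886
tube y 0.020683644895664578 [0.5835 0.6056 0.6259] 1003
tube y 0.03568364489566458 [0.5832 0.6066 0.6265] 935
```

View pics/w9.png

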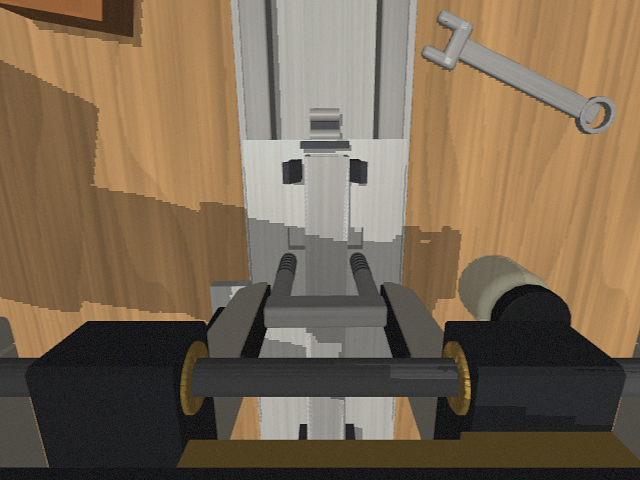

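```bash
python3 - <<'E'
from h import *
m=arm.camera_model('wrist')
for dy in (-0.004,0,0.004):
  for x in (0.5838,0.6278): print(dy,[np.round(proj('wrist',(x,-0.0232+dy,z),m),1) for z in (0.117,0.13)])
for y in (-0.025-.009,-0.025+.009): print('slot edge',proj('wrist',(0.584,y,0.0665),m))
E
python3 -c "
import cv2;p=cv2.imread('pics/w9.png');cv2.imwrite('pics/w9z.png',cv2.resize(p[200:340,240:400],None,fx=5,fy=4))"
```

```text
-0.004 [array([290.4, 260.9]), array([288.6, 267.7])]
-0.004 [array([357.1, 261.7]), array([358.9, 268.5])]
0 [array([290.3, 255.1]), array([288.5, 261.6])]
0 [array([357.4, 255.9]), array([359.2, 262.5])]
0.004 [array([290.3, 249.3]), array([288.4, 255.5])]
0.004 [array([357.6, 250.1]), array([359.5, 256.4])]
slot edge (np.float64(296.3585034113201), np.float64(248.31935097142622))
slot edge (np.float64(296.17874346617646), np.float64(226.35383296591968))
```

View pics/w9z.png

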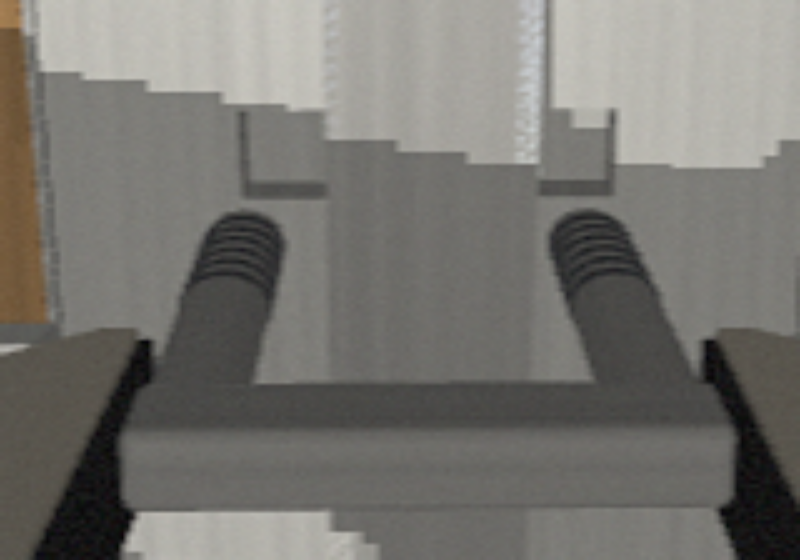

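Request:
{"method": "send_rows", "body": {"xyz": [[0.0006,-0.0015,-0.01],[0.0006,-0.0015,-0.018],[0.0006,-0.0015,-0.026],[0.0006,-0.0015,-0.034],[0.0006,-0.0015,-0.042],[0.0006,-0.0015,-0.042]], "angular": [[0,0,0],[0,0,0],[0,0,0],[0,0,0],[0,0,0],[0,0,0]]}}

```text
time_s: 21.1
tool_pos: [0.6072, -0.026, 0.1356]
orientation: [[-0.015, 1.0, 0.0], [1.0, 0.015, -0.0], [-0.0, 0.0, -1.0]]
force: [1.0, -0.0, -1.9]
finger_gap: 0.0539
```

```bash
python3 look.py w10
```

```text
t 21.1 tcp [ 0.6072 -0.026   0.1356] yaw 90.84 z [ 1.e-04 -2.e-04 -1.e+00] gap 0.0539 F [ 1.  -0.  -1.9]
wrist ubolt0 0.72 [304. 323.] 2975 mean [ 0.6059 -0.024   0.1573] zmed 0.1576 [array([606.3, -25. ]), array([53.7, 10.8]), np.float64(0.4)]
tube y -0.08601330513534655 [0.5921 0.6065 0.6215] 422
tube y -0.07101330513534657 [0.5921 0.6072 0.6217] 942
tube y -0.04101330513534656 [0.5917 0.6062 0.6213] 641
tube y -0.02601330513534656 [0.5808 0.6061 0.6285] 1224
tube y -0.011013305135346561 [0.5918 0.6064 0.621 ] 1166
tube y 0.003986694864653438 [0.5913 0.6061 0.6208] 1253
tube y 0.018986694864653438 [0.5841 0.6059 0.6253] 1380
tube y 0.03398669486465344 [0.5828 0.6058 0.6261] 1547
```

View pics/w10.png

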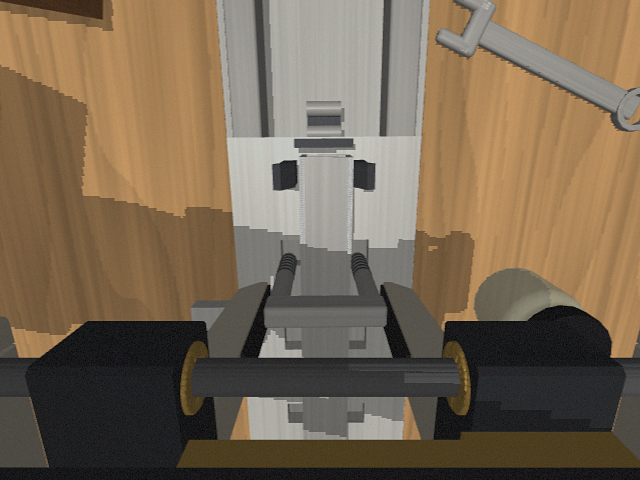

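Request:
{"method": "send_rows", "body": {"xyz": [[0,0,-0.004],[0,0,-0.008],[0,0,-0.012],[0,0,-0.012]], "angular": [[0,0,0],[0,0,0],[0,0,0],[0,0,0]]}}

```text
time_s: 21.6
tool_pos: [0.6076, -0.0261, 0.1243]
orientation: [[-0.015, 1.0, 0.001], [1.0, 0.015, -0.0], [-0.0, 0.001, -1.0]]
force: [-0.4, 0.2, -1.6]
finger_gap: 0.0536
```

Tips are below plate top with no reaction; continuing.

Request:
{"method": "send_rows", "body": {"xyz": [[0,0,-0.005],[0,0,-0.01],[0,0,-0.015],[0,0,-0.02],[0,0,-0.025],[0,0,-0.03],[0,0,-0.033],[0,0,-0.033]], "angular": [[0,0,0],[0,0,0],[0,0,0],[0,0,0],[0,0,0],[0,0,0],[0,0,0],[0,0,0]]}}

```text
time_s: 22.4
tool_pos: [0.6072, -0.026, 0.0906]
orientation: [[-0.015, 1.0, 0.0], [1.0, 0.015, -0.0], [-0.0, 0.0, -1.0]]
force: [0.4, -0.0, -1.9]
finger_gap: 0.054
```

Request:
{"method": "send_rows", "body": {"xyz": [[0,0,-0.002],[0,0,-0.002]], "angular": [[0,0,0],[0,0,0]]}}

```text
time_s: 22.6
tool_pos: [0.6074, -0.0261, 0.0887]
orientation: [[-0.015, 1.0, 0.0], [1.0, 0.015, -0.0], [-0.0, 0.0, -1.0]]
force: [-0.2, -0.4, -1.9]
finger_gap: 0.0539
```

Request:
{"method": "send_rows", "body": {"xyz": [[0,0,-0.0015],[0,0,-0.0015]], "angular": [[0,0,0],[0,0,0]]}}

```text
time_s: 22.8
tool_pos: [0.6077, -0.0261, 0.0884]
orientation: [[-0.015, 1.0, 0.002], [1.0, 0.015, -0.001], [-0.001, 0.002, -1.0]]
force: [-2.2, 0.5, 4.2]
finger_gap: 0.0534
```

Request:
{"method": "send_rows", "body": {"xyz": [[0,0,-0.001],[0,0,-0.0015]], "angular": [[0,0,0],[0,0,0]]}}

```text
time_s: 23.0
tool_pos: [0.6079, -0.026, 0.0883]
orientation: [[-0.015, 1.0, 0.003], [1.0, 0.015, -0.001], [-0.001, 0.003, -1.0]]
force: [-4.2, 1.0, 10.8]
finger_gap: 0.0536
```

Request:
{"method": "send_rows", "body": {"xyz": [[0,0,0.0005],[0,0,0.0005],[0,0,0.0005],[0,0,0.02],[0,0,0.05],[0,0,0.09],[0,0,0.12],[0,0,0.13]], "angular": [[0,0,0],[0,0,0],[0,0,0],[0,0,0],[0,0,0],[0,0,0],[0,0,0],[0,0,0]], "claw": -0.6}}

```text
time_s: 23.8
tool_pos: [0.6097, -0.0264, 0.2219]
orientation: [[-0.015, 1.0, 0.009], [1.0, 0.015, -0.002], [-0.002, 0.009, -1.0]]
force: [0.3, -0.5, -0.1]
finger_gap: 0.0746
```

```bash
python3 - <<'E'
from ub import *
st(); ubs('wrist',z0=0.111,name='w11'); ubs('scene',z0=0.111)
ubs('top')
p,d=arm.capture('scene'); cv2.imwrite('pics/s11.png',cv2.resize(p[150:450,200:560,::-1],None,fx=2,fy=2))
E
```

```text
t 23.8 tcp [ 0.6097 -0.0264  0.2219] yaw 90.86 z [ 0.0088 -0.0022 -1.    ] gap 0.0746 F [ 0.3 -0.5 -0.1]
wrist ubolt0 0.85 [230. 320.] 903 mean [ 0.6063 -0.0246  0.1101] zmed 0.1103 [array([606.7, -25.2]), array([52.8, 10.6]), np.float64(1.3)]
scene ubolt0 0.46 [269. 346.] 98 mean [ 0.6105 -0.021   0.1096] zmed 0.1102 [array([608. , -22.1]), array([10.7, 54.3]), np.float64(89.5)]
top ubolt0 0.47 [301. 172.] 79 mean [0.4263 0.3088 0.0935] zmed 0.0936 [array([425.9, 309.8]), array([12.1, 51.4]), np.float64(81.1)]
```

View pics/s11.png

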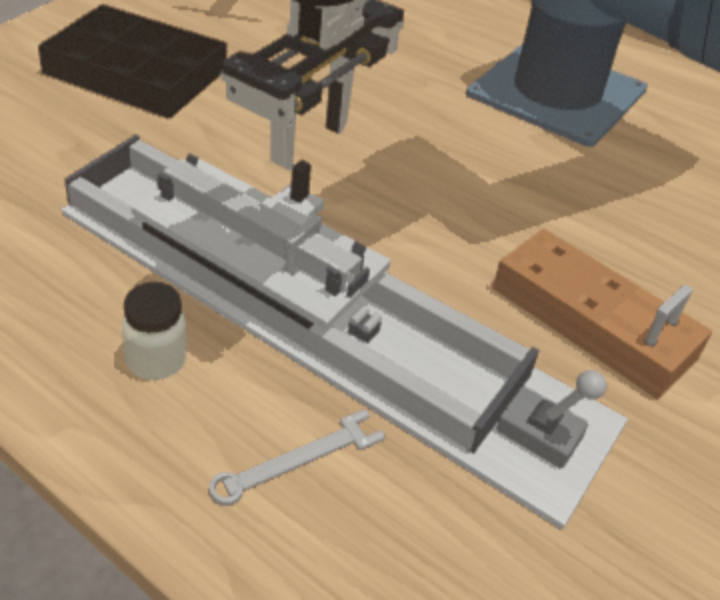

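Request:
{"method": "send_rows", "body": {"xyz": [[-0.01,0.018,0],[-0.03,0.055,0],[-0.052,0.095,0],[-0.076,0.138,0],[-0.1,0.181,0],[-0.123,0.224,0],[-0.144,0.263,0],[-0.165,0.3,0],[-0.178,0.325,-0.01],[-0.184,0.336,-0.02]], "angular": [[0,0,0],[0,0,-0.02],[0,0,-0.04],[0,0,-0.06],[0,0,-0.08],[0,0,-0.1],[0,0,-0.12],[0,0,-0.14],[0,0,-0.161],[0,0,-0.161]]}}

```text
time_s: 25.15
tool_pos: [0.4211, 0.312, 0.1949]
orientation: [[0.143, 0.99, -0.002], [0.99, -0.143, 0.0], [-0.0, -0.002, -1.0]]
force: [0.7, 0.2, 0.6]
finger_gap: 0.0745
```

Request:
{"method": "send_rows", "body": {"xyz": [[0,0,0],[0,0,0]], "angular": [[0,0,0],[0,0,0]]}}

```text
time_s: 25.35
tool_pos: [0.421, 0.3112, 0.1939]
orientation: [[0.142, 0.99, -0.004], [0.99, -0.142, -0.001], [-0.002, -0.004, -1.0]]
force: [0.9, 0.2, 0.1]
finger_gap: 0.0745
```

```bash
python3 - <<'E'
from ub import *
st(); ubs('wrist',name='w12')
E
```

```text
t 25.35 tcp [0.421  0.3112 0.1939] yaw 81.83 z [-0.0041 -0.0013 -1.    ] gap 0.0745 F [0.9 0.2 0.1]
wrist ubolt0 0.94 [237. 336.] 974 mean [0.4252 0.3106 0.093 ] zmed 0.0932 [array([424.7, 310. ]), array([10.9, 53.4]), np.float64(82.0)]
```

View pics/w12.png

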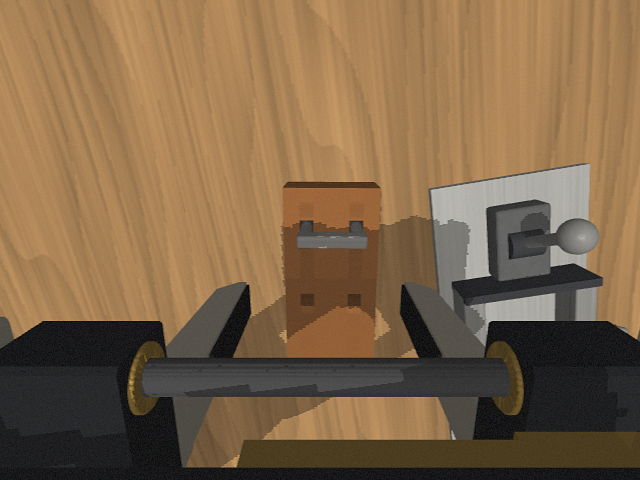

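Request:
{"method": "send_rows", "body": {"xyz": [[0.0038,-0.0013,-0.02],[0.0038,-0.0013,-0.05],[0.0038,-0.0013,-0.08],[0.0038,-0.0013,-0.105],[0.0038,-0.0013,-0.118],[0.0038,-0.0013,-0.1235],[0.0038,-0.0013,-0.1235]], "angular": [[0,-0.004,0],[0,-0.004,0],[0,-0.004,0],[0,-0.004,0],[0,-0.004,0],[0,-0.004,0],[0,-0.004,0]]}}

```text
time_s: 26.15
tool_pos: [0.4264, 0.3087, 0.0711]
orientation: [[0.145, 0.989, 0.001], [0.989, -0.145, -0.001], [-0.001, 0.001, -1.0]]
force: [0.4, -0.3, 0.1]
finger_gap: 0.0745
```

Request:
{"method": "send_rows", "body": {"xyz": [[0,0,0],[0,0,0],[0,0,0],[0,0,0],[0,0,0],[0,0,0]], "angular": [[0,0,0],[0,0,0],[0,0,0],[0,0,0],[0,0,0],[0,0,0]], "claw": 1}}

```text
time_s: 26.75
tool_pos: [0.427, 0.309, 0.0717]
orientation: [[0.145, 0.989, 0.003], [0.989, -0.145, -0.0], [0.0, 0.003, -1.0]]
force: [-0.1, -1.0, 4.0]
finger_gap: 0.0533
```

Request:
{"method": "send_rows", "body": {"xyz": [[0,0,0.01],[0,0,0.025],[0,0,0.045],[0,0,0.07],[0,0,0.1],[0,0,0.13],[0,0,0.155],[0,0,0.16]], "angular": [[0,0,0],[0,0,0],[0,0,0],[0,0,0],[0,0,0],[0,0,0],[0,0,0],[0,0,0]]}}

```text
time_s: 27.55
tool_pos: [0.4281, 0.3096, 0.235]
orientation: [[0.145, 0.989, 0.008], [0.989, -0.145, 0.002], [0.003, 0.007, -1.0]]
force: [0.6, 0.2, -2.1]
finger_gap: 0.0536
```

```bash
python3 - <<'E'
from ub import *
o=st(); P=ubs('wrist',z0=o['tool_pos'][2]+0.0232,name='w13')
E
```

```text
t 27.55 tcp [0.4281 0.3096 0.235 ] yaw 81.66 z [ 0.0076  0.0019 -1.    ] gap 0.0536 F [ 0.6  0.2 -2.1]
wrist ubolt0 0.94 [304. 326.] 2869 mean [0.4272 0.3118 0.2562] zmed 0.2565 [array([427.4, 310.8]), array([11.2, 53.3]), np.float64(82.1)]
```

View pics/w13.png

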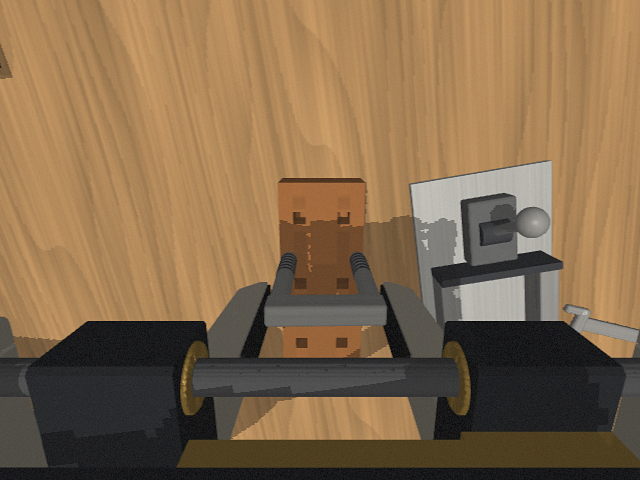

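Request:
{"method": "send_rows", "body": {"xyz": [[0.005,-0.012,0],[0.015,-0.037,0],[0.03,-0.075,0],[0.046,-0.117,0],[0.062,-0.159,0],[0.078,-0.201,0],[0.095,-0.243,0],[0.111,-0.285,0],[0.127,-0.327,0],[0.143,-0.367,0]], "angular": [[0,0,0],[0,0,0.02],[0,0,0.04],[0,0,0.06],[0,0,0.08],[0,0,0.1],[0,0,0.12],[0,0,0.14],[0,0,0.158],[0,0,0.158]]}}

```text
time_s: 28.65
tool_pos: [0.5691, -0.0607, 0.23]
orientation: [[-0.012, 1.0, 0.0], [1.0, 0.012, 0.002], [0.002, 0.0, -1.0]]
force: [1.3, 0.4, -0.6]
finger_gap: 0.0536
```

Request:
{"method": "send_rows", "body": {"xyz": [[0.014,-0.035,0],[0.024,-0.062,0],[0.03,-0.08,0],[0.03,-0.08,0]], "angular": [[0,0,0],[0,0,0],[0,0,0],[0,0,0]]}}

```text
time_s: 29.05
tool_pos: [0.5986, -0.1434, 0.2279]
orientation: [[-0.009, 1.0, -0.003], [1.0, 0.009, 0.002], [0.002, -0.003, -1.0]]
force: [-0.3, 0.2, -1.6]
finger_gap: 0.0535
```

Request:
{"method": "send_rows", "body": {"xyz": [[0.006,-0.007,-0.01],[0.0104,-0.0126,-0.02],[0.0104,-0.0126,-0.035],[0.0104,-0.0126,-0.048],[0.0104,-0.0126,-0.048]], "angular": [[0,0,0.005],[-0.002,-0.003,0.005],[-0.002,-0.003,0.005],[-0.002,-0.003,0.005],[-0.002,-0.003,0.005]]}}

```text
time_s: 29.55
tool_pos: [0.6075, -0.1545, 0.1769]
orientation: [[-0.015, 1.0, -0.005], [1.0, 0.015, 0.002], [0.002, -0.005, -1.0]]
force: [-0.2, 0.2, -0.4]
finger_gap: 0.0541
```

```bash
python3 look.py w14; python3 - <<'E'
from h import *
m=arm.camera_model('wrist')
for y in (-0.155-.009,-0.155+.009): print('slot edge',proj('wrist',(0.588,y,0.0665),m))
p=cv2.imread('pics/w14.png');cv2.imwrite('pics/w14z.png',cv2.resize(p[200:340,240:400],None,fx=5,fy=4))
E
```

```text
t 29.55 tcp [ 0.6075 -0.1545  0.1769] yaw 90.87 z [-0.0048  0.0024 -1.    ] gap 0.0541 F [-0.2  0.2 -0.4]
wrist ubolt0 0.7 [303. 326.] 2898 mean [ 0.6063 -0.1524  0.198 ] zmed 0.1982 [array([ 606.5, -153.4]), array([53.7, 11.2]), np.float64(0.7)]
tube y -0.21447046211564824 [0.5895 0.6091 0.6307] 320
tube y -0.18447046211564824 [0.5932 0.6078 0.623 ] 583
tube y -0.16947046211564826 [0.5932 0.6082 0.6226] 769
tube y -0.15447046211564824 [0.5932 0.608  0.6227] 799
tube y -0.13947046211564823 [0.5932 0.6078 0.6224] 850
tube y -0.12447046211564824 [0.5931 0.6076 0.6221] 885
tube y -0.10947046211564825 [0.5925 0.6073 0.6221] 937
tube y -0.09447046211564825 [0.5925 0.6071 0.622 ] 975
tube y -0.07947046211564825 [0.5925 0.6068 0.6217] 1018
tube y -0.06447046211564825 [0.5925 0.6071 0.6217] 1077
tube y -0.04947046211564825 [0.5919 0.6064 0.6213] 1141
slot edge (np.float64(300.3247501015293), np.float64(247.78130037706484))
slot edge (np.float64(300.2178062083974), np.float64(225.8098091362424))
```

View pics/w14z.png

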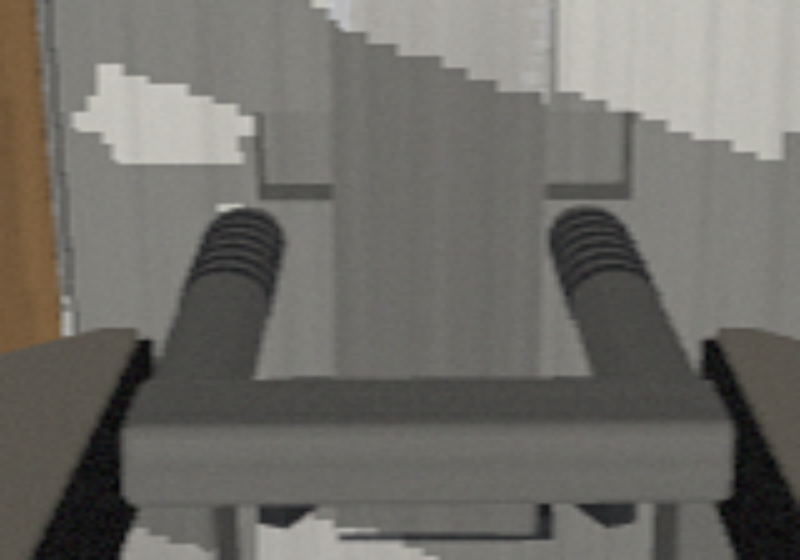

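Request:
{"method": "send_rows", "body": {"xyz": [[0.0016,-0.0024,-0.01],[0.0016,-0.0024,-0.018],[0.0016,-0.0024,-0.026],[0.0016,-0.0024,-0.034],[0.0016,-0.0024,-0.041],[0.0016,-0.0024,-0.041]], "angular": [[-0.002,-0.005,0],[-0.002,-0.005,0],[-0.002,-0.005,0],[-0.002,-0.005,0],[-0.002,-0.005,0],[-0.002,-0.005,0]]}}

```text
time_s: 30.25
tool_pos: [0.6096, -0.1574, 0.137]
orientation: [[-0.015, 1.0, 0.002], [1.0, 0.015, -0.0], [-0.0, 0.002, -1.0]]
force: [-0.0, -0.6, -1.5]
finger_gap: 0.054
```

```bash
python3 look.py w15; python3 - <<'E'
from h import *
p=cv2.imread('pics/w15.png');cv2.imwrite('pics/w15z.png',cv2.resize(p[200:340,240:400],None,fx=5,fy=4))
E
```

```text
t 30.25 tcp [ 0.6096 -0.1574  0.137 ] yaw 90.84 z [ 1.9e-03 -4.0e-04 -1.0e+00] gap 0.054 F [-0.  -0.6 -1.5]
wrist ubolt0 0.91 [303. 330.] 2920 mean [ 0.6083 -0.1552  0.1581] zmed 0.1583 [array([ 608.6, -156. ]), array([53.9, 11. ]), np.float64(0.8)]
tube y -0.21738951212652743 [0.5886 0.608  0.6312] 548
tube y -0.20238951212652745 [0.5851 0.6085 0.6341] 1145
tube y -0.17238951212652742 [0.5935 0.6075 0.6227] 608
tube y -0.15738951212652744 [0.5838 0.6074 0.6315] 1225
tube y -0.14238951212652745 [0.593  0.6077 0.6225] 1155
tube y -0.12738951212652744 [0.5926 0.6075 0.6221] 1224
tube y -0.11238951212652744 [0.5926 0.6073 0.622 ] 1302
tube y -0.09738951212652744 [0.5927 0.6072 0.6219] 1394
tube y -0.08238951212652744 [0.5923 0.6069 0.6217] 1465
tube y -0.06738951212652744 [0.5924 0.6068 0.6216] 1568
tube y -0.05238951212652744 [0.592  0.6066 0.6215] 1678
```

View pics/w15z.png

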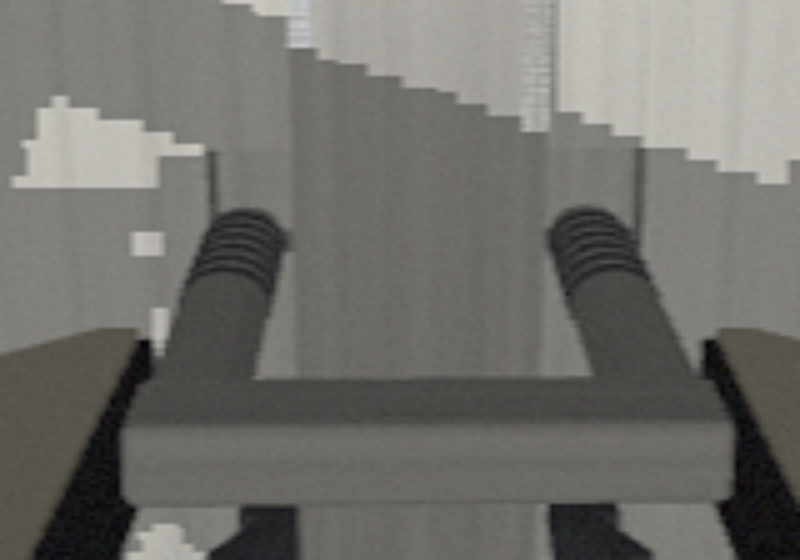

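Request:
{"method": "send_rows", "body": {"xyz": [[0,0,-0.004],[0,0,-0.008],[0,0,-0.013],[0,0,-0.013]], "angular": [[0,-0.001,0],[0,-0.001,0],[0,-0.001,0],[0,-0.001,0]]}}

```text
time_s: 30.75
tool_pos: [0.6098, -0.1574, 0.1243]
orientation: [[-0.015, 1.0, 0.003], [1.0, 0.015, -0.001], [-0.001, 0.003, -1.0]]
force: [-0.5, -0.2, -1.6]
finger_gap: 0.0538
```

Request:
{"method": "send_rows", "body": {"xyz": [[0,0,-0.005],[0,0,-0.01],[0,0,-0.015],[0,0,-0.02],[0,0,-0.025],[0,0,-0.03],[0,0,-0.033],[0,0,-0.033]], "angular": [[0,0,0],[0,0,0],[0,0,0],[0,0,0],[0,0,0],[0,0,0],[0,0,0],[0,0,0]]}}

```text
time_s: 31.55
tool_pos: [0.6095, -0.1573, 0.0907]
orientation: [[-0.015, 1.0, 0.002], [1.0, 0.015, -0.0], [-0.0, 0.002, -1.0]]
force: [-1.4, -0.3, -1.8]
finger_gap: 0.0538
```

Request:
{"method": "send_rows", "body": {"xyz": [[0,0,-0.002],[0,0,-0.002]], "angular": [[0,0,0],[0,0,0]]}}

```text
time_s: 31.75
tool_pos: [0.6098, -0.1575, 0.0891]
orientation: [[-0.015, 1.0, 0.003], [1.0, 0.015, -0.001], [-0.001, 0.003, -1.0]]
force: [-0.3, 0.4, -0.8]
finger_gap: 0.0536
```

Request:
{"method": "send_rows", "body": {"xyz": [[0,0,-0.0015],[0,0,-0.002]], "angular": [[0,0,0],[0,0,0]]}}

```text
time_s: 31.95
tool_pos: [0.6102, -0.1575, 0.0889]
orientation: [[-0.015, 1.0, 0.005], [1.0, 0.015, -0.001], [-0.001, 0.005, -1.0]]
force: [-3.7, 2.6, 11.8]
finger_gap: 0.0536
```

Request:
{"method": "send_rows", "body": {"xyz": [[0,0,-0.001],[0,0,-0.001]], "angular": [[0,0,0],[0,0,0]]}}

```text
time_s: 32.15
tool_pos: [0.6104, -0.1576, 0.089]
orientation: [[-0.015, 1.0, 0.006], [1.0, 0.015, -0.002], [-0.002, 0.006, -1.0]]
force: [-2.8, 1.3, 6.4]
finger_gap: 0.0539
```

Request:
{"method": "send_rows", "body": {"xyz": [[0,0,0.0005],[0,0,0.0005],[0,0,0.0005],[0,0,0.02],[0,0,0.05],[0,0,0.09],[0,0,0.12],[0,0,0.13]], "angular": [[0,0,0],[0,0,0],[0,0,0],[0,0,0],[0,0,0],[0,0,0],[0,0,0],[0,0,0]], "claw": -0.6}}

```text
time_s: 32.95
tool_pos: [0.612, -0.1583, 0.2226]
orientation: [[-0.015, 1.0, 0.011], [1.0, 0.015, -0.004], [-0.004, 0.011, -1.0]]
force: [0.0, 0.2, 0.8]
finger_gap: 0.0743
```

```bash
python3 - <<'E'
from ub import *
st(); m=arm.camera_model('wrist'); P=ubs('wrist',z0=0.111,name='w16'); ubs('scene',z0=0.111)
X,Y,Z=P[...,0],P[...,1],P[...,2]
h=P[(X>0.5)&(X<0.56)&(Y>-0.15)&(Y<-0.03)&(Z>0.105)&(Z<0.13)]; print('handle',len(h),rectfit(h),np.median(h,0))
ubs('top'); P=ubs('top',z0=0.111)
p,d=arm.capture('scene'); cv2.imwrite('pics/s16.png',cv2.resize(p[150:450,200:560,::-1],None,fx=2,fy=2))
E
```

```text
t 32.95 tcp [ 0.612  -0.1583  0.2226] yaw 90.86 z [ 0.0112 -0.0042 -0.9999] gap 0.0743 F [0.  0.2 0.8]
wrist ubolt0 0.72 [232. 326.] 879 mean [ 0.6094 -0.1557  0.1101] zmed 0.1103 [array([ 609.3, -156.2]), array([53.1,  9.9]), np.float64(0.7)]
wrist ubolt0 0.27 [146. 283.] 607 mean [ 0.5331 -0.0914  0.1148] zmed 0.1157 [array([576.2, -91.3]), array([117. , 140.5]), np.float64(1.0)]
scene ubolt0 0.78 [243. 300.] 102 mean [ 0.6115 -0.1525  0.1095] zmed 0.11 [array([ 610.8, -153.5]), array([12.3, 54.3]), np.float64(89.0)]
scene ubolt0 0.68 [269. 348.] 104 mean [ 0.6093 -0.0215  0.1099] zmed 0.1102 [array([607.8, -22.2]), array([53.8, 11.1]), np.float64(1.5)]
handle 668 ((527.66015625, -91.2770767211914), (20.0952205657959, 15.506500244140625), 0.8183891773223877) [ 0.52907835 -0.09105305  0.11598625]
```

View pics/s16.png

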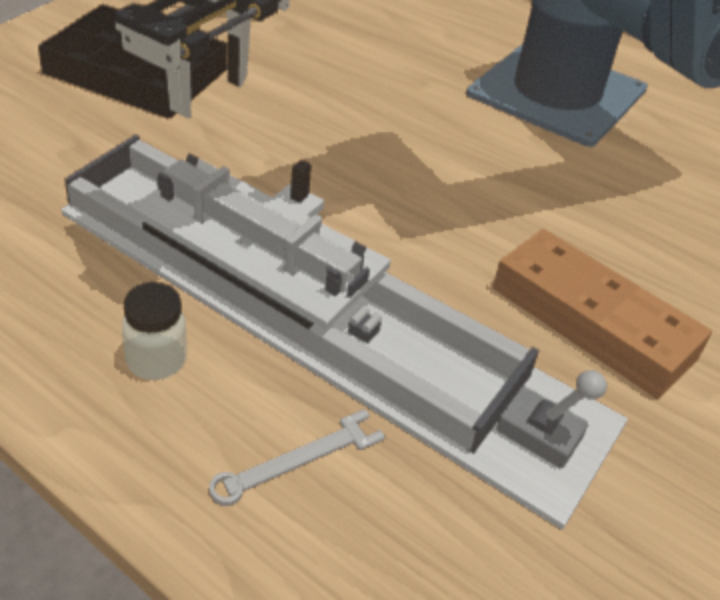

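View pics/w16.png

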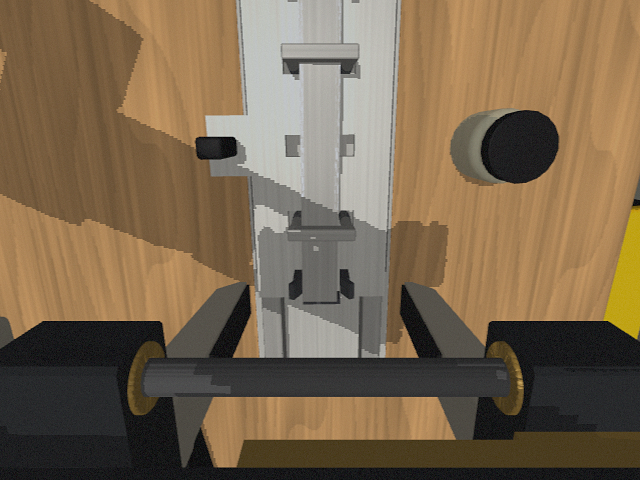

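Request:
{"method": "send_rows", "body": {"xyz": [[-0.008,0.006,0],[-0.016,0.013,0],[-0.025,0.02,0],[-0.033,0.027,0],[-0.042,0.034,0],[-0.05,0.041,0],[-0.058,0.048,0],[-0.068,0.055,0],[-0.076,0.061,0],[-0.0835,0.067,0]], "angular": [[0,0,-0.13],[0,0,-0.26],[0,0,-0.4],[0,0,-0.54],[0,0,-0.68],[0,0,-0.82],[0,0,-0.96],[0,0,-1.1],[0,0,-1.24],[0,0,-1.38]], "claw": 0}}

```text
time_s: 34.4
tool_pos: [0.5256, -0.0899, 0.2167]
orientation: [[0.98, 0.199, -0.001], [0.199, -0.98, -0.003], [-0.001, 0.003, -1.0]]
force: [0.5, 0.4, 0.1]
finger_gap: 0.0467
```

Request:
{"method": "send_rows", "body": {"xyz": [[0,0,-0.01],[0,0,-0.02],[0,0,-0.03],[0,0,-0.03]], "angular": [[0,0,-0.1],[0,0,-0.19],[0,0,-0.19],[0,0,-0.19]]}}

```text
time_s: 34.8
tool_pos: [0.5246, -0.0896, 0.1848]
orientation: [[1.0, 0.012, -0.005], [0.012, -1.0, -0.001], [-0.005, 0.001, -1.0]]
force: [-0.0, 0.6, -0.8]
finger_gap: 0.0467
```

```bash
python3 - <<'E'
from ub import *
st(); m=arm.camera_model('wrist'); P=ubs('wrist',z0=0.111,name='w17')
X,Y,Z=P[...,0],P[...,1],P[...,2]
h=P[(X>0.5)&(X<0.56)&(Y>-0.15)&(Y<-0.03)&(Z>0.105)&(Z<0.13)]; print('handle',len(h),rectfit(h),np.median(h,0))
E
```

```text
t 34.8 tcp [ 0.5246 -0.0896  0.1848] yaw 0.71 z [-0.0047 -0.0013 -1.    ] gap 0.0467 F [-0.   0.6 -0.8]
wrist ubolt0 0.69 [122. 226.] 1517 mean [ 0.6074 -0.0265  0.11  ] zmed 0.1102 [array([606.8, -25.8]), array([53.2, 10.5]), np.float64(0.8)]
wrist ubolt0 0.63 [121. 432.] 1567 mean [ 0.6096 -0.1561  0.1101] zmed 0.1103 [array([ 608.8, -156.7]), array([53.4, 10.5]), np.float64(1.2)]
handle 718 ((527.5321044921875, -91.37496948242188), (20.020524978637695, 15.852062225341797), 0.567233145236969) [ 0.52892873 -0.09129998  0.1159903 ]
```

Request:
{"method": "send_rows", "body": {"xyz": [[0.0033,-0.0017,-0.03],[0.0033,-0.0017,-0.06],[0.0033,-0.0017,-0.085],[0.0033,-0.0017,-0.1],[0.0033,-0.0017,-0.1]], "angular": [[0.001,-0.005,0.003],[0.001,-0.005,0.003],[0.001,-0.005,0.003],[0.001,-0.005,0.003],[0.001,-0.005,0.003]]}}

```text
time_s: 35.4
tool_pos: [0.5276, -0.0912, 0.0846]
orientation: [[1.0, 0.016, -0.001], [0.016, -1.0, 0.0], [-0.001, -0.0, -1.0]]
force: [-0.1, 0.0, 0.6]
finger_gap: 0.0465
```

Request:
{"method": "send_rows", "body": {"xyz": [[0,0,0],[0,0,0],[0,0,0],[0,0,0],[0,0,0],[0,0,0]], "angular": [[0,0,0],[0,0,0],[0,0,0],[0,0,0],[0,0,0],[0,0,0]], "claw": 1}}

```text
time_s: 36.0
tool_pos: [0.5281, -0.0906, 0.0855]
orientation: [[1.0, 0.016, 0.001], [0.016, -1.0, 0.001], [0.001, -0.001, -1.0]]
force: [-0.5, 5.3, 6.4]
finger_gap: 0.016
```

Request:
{"method": "send_rows", "body": {"xyz": [[0,0.006,0],[-0.0002,0.014,0],[-0.0004,0.024,0],[-0.0006,0.038,0],[-0.0008,0.054,0],[-0.001,0.07,0],[-0.0013,0.086,0],[-0.0015,0.1,0],[-0.0017,0.112,0],[-0.0019,0.12,0]], "angular": [[0,0,0],[0,0,0],[0,0,0],[0,0,0],[0,0,0],[0,0,0],[0,0,0],[0,0,0],[0,0,0],[0,0,0]]}}

```text
time_s: 37.0
tool_pos: [0.5255, 0.0311, 0.0854]
orientation: [[1.0, 0.017, -0.001], [0.017, -1.0, 0.001], [-0.001, -0.001, -1.0]]
force: [-4.4, -2.7, 5.5]
finger_gap: 0.0158
```

Request:
{"method": "send_rows", "body": {"xyz": [[-0.0001,0.006,0],[-0.0002,0.012,0],[-0.0002,0.014,0],[-0.0002,0.014,0]], "angular": [[0,0,0],[0,0,0],[0,0,0],[0,0,0]]}}

```text
time_s: 37.4
tool_pos: [0.5251, 0.0456, 0.0855]
orientation: [[1.0, 0.017, -0.001], [0.017, -1.0, 0.002], [-0.001, -0.002, -1.0]]
force: [-4.8, 1.4, 4.2]
finger_gap: 0.0158
```

Request:
{"method": "send_rows", "body": {"xyz": [[0,0.003,0],[0,0.006,0],[0,0.008,0],[0,0.008,0]], "angular": [[0,0,0],[0,0,0],[0,0,0],[0,0,0]]}}

```text
time_s: 37.8
tool_pos: [0.5249, 0.0532, 0.0854]
orientation: [[1.0, 0.016, -0.001], [0.016, -1.0, 0.002], [-0.001, -0.002, -1.0]]
force: [-4.0, -0.4, 4.7]
finger_gap: 0.0161
```

Request:
{"method": "send_rows", "body": {"xyz": [[0,0.003,0],[0,0.003,0]], "angular": [[0,0,0],[0,0,0]]}}

```text
time_s: 38.0
tool_pos: [0.5249, 0.0566, 0.0855]
orientation: [[1.0, 0.016, -0.002], [0.016, -1.0, 0.003], [-0.001, -0.003, -1.0]]
force: [-4.1, 2.1, 4.8]
finger_gap: 0.0158
```

Request:
{"method": "send_rows", "body": {"xyz": [[0,0.003,0],[0,0.003,0],[0,0.003,0]], "angular": [[0,0,0],[0,0,0],[0,0,0]]}}

```text
time_s: 38.3
tool_pos: [0.5248, 0.06, 0.0854]
orientation: [[1.0, 0.016, -0.002], [0.016, -1.0, 0.003], [-0.002, -0.003, -1.0]]
force: [-4.1, 1.7, 5.4]
finger_gap: 0.0158
```

Request:
{"method": "send_rows", "body": {"xyz": [[0,0,0],[0,0,0],[0,0,0],[0,0,0.03],[0,0,0.06],[0,0,0.1],[0,0,0.13],[0,0,0.15],[0,0,0.15]], "angular": [[0,0,0],[0,0,0],[0,0,0],[0,0,0],[0,0,0],[0,0,0],[0,0,0],[0,0,0],[0,0,0]], "claw": 0}}

```text
time_s: 39.2
tool_pos: [0.527, 0.0598, 0.2386]
orientation: [[1.0, 0.016, 0.005], [0.016, -1.0, 0.003], [0.005, -0.003, -1.0]]
force: [0.4, -0.2, -0.8]
finger_gap: 0.0466
```

```bash
python3 - <<'E'
from ub import *
st(); P=ubs('wrist',z0=0.111,name='w18')
X,Y,Z=P[...,0],P[...,1],P[...,2]
h=P[(X>0.5)&(X<0.56)&(Y>-0.0)&(Y<0.13)&(Z>0.105)&(Z<0.13)]; print('handle',len(h),rectfit(h),np.median(h,0))
b=P[(X>0.57)&(Y>0.22)&(Z>0.09)&(Z<0.14)&(X<0.65)]; print('ball',len(b),b.mean(0),b.min(0),b.max(0))
p,d=arm.capture('scene');P=cloud('scene',d); cv2.imwrite('pics/s18.png',cv2.resize(p[150:450,200:560,::-1],None,fx=2,fy=2))
X,Y,Z=P[...,0],P[...,1],P[...,2]
b=P[(X>0.57)&(Y>0.22)&(Z>0.095)&(Z<0.14)&(X<0.65)]; print('ball',len(b),b.mean(0),b.min(0),b.max(0))
E
```

```text
t 39.2 tcp [0.527  0.0598 0.2386] yaw 0.91 z [ 0.0054  0.0028 -1.    ] gap 0.0466 F [ 0.4 -0.2 -0.8]
wrist ubolt0 0.74 [134. 245.] 985 mean [0.604  0.1238 0.11  ] zmed 0.1102 [array([603.3, 124.3]), array([53.1, 10.6]), np.float64(0.4)]
wrist ubolt0 0.62 [132. 411.] 1007 mean [ 0.6064 -0.0062  0.1102] zmed 0.1104 [array([605.6,  -6.8]), array([53.8, 10.7]), np.float64(0.6)]
handle 484 ((524.0501708984375, 58.922584533691406), (20.03007698059082, 15.728229522705078), 1.0292071104049683) [0.52545403 0.05865038 0.11593368]
ball 1217 [0.59898229 0.28786699 0.11191551] [0.58658453 0.2794717  0.09000487] [0.61155068 0.30286076 0.12061221]
ball 183 [0.60492492 0.29694218 0.11300846] [0.59135287 0.28328378 0.09506397] [0.61367489 0.30888217 0.12124588]
```

View pics/s18.png

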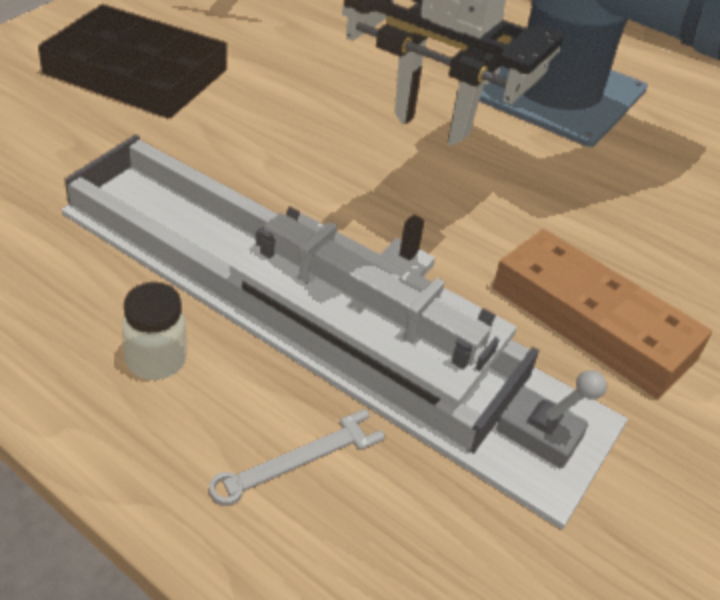

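View pics/w18.png

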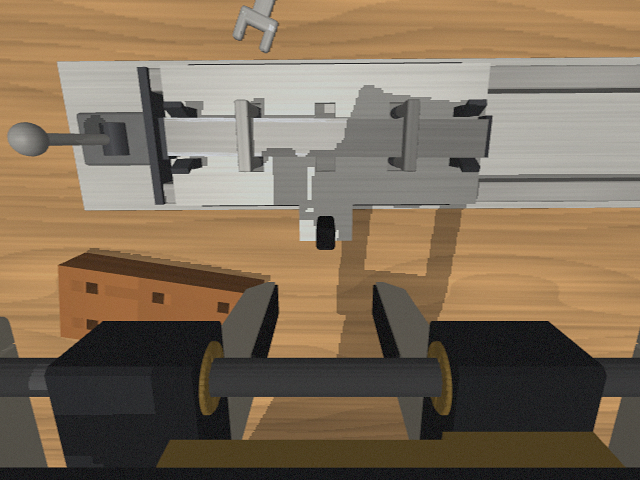

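Request:
{"method": "send_rows", "body": {"xyz": [[0.004,0.015,0],[0.012,0.045,0],[0.02,0.08,0],[0.03,0.12,0],[0.04,0.16,0],[0.05,0.2,0],[0.06,0.24,0],[0.068,0.265,0],[0.072,0.28,0],[0.072,0.28,0]], "angular": [[0,0,0],[0,0,0],[0,0,0],[0,0,0],[0,0,0],[0,0,0],[0,0,0],[0,0,0],[0,0,0],[0,0,0]], "claw": 1}}

```text
time_s: 40.35
tool_pos: [0.5951, 0.3431, 0.2312]
orientation: [[1.0, 0.019, -0.007], [0.019, -1.0, 0.003], [-0.007, -0.003, -1.0]]
force: [-0.5, 0.1, 0.0]
finger_gap: 0.0006
```

Request:
{"method": "send_rows", "body": {"xyz": [[0,0,-0.03],[0,0,-0.06],[0,0,-0.09],[0,0,-0.12],[0,0,-0.135],[0,0,-0.135]], "angular": [[0,0,0],[0,0,0],[0,0,0],[0,0,0],[0,0,0],[0,0,0]]}}

```text
time_s: 40.95
tool_pos: [0.5931, 0.3419, 0.0929]
orientation: [[1.0, 0.018, -0.013], [0.018, -1.0, 0.001], [-0.013, -0.001, -1.0]]
force: [0.3, -0.4, -0.4]
finger_gap: 0.0005
```

```bash
python3 - <<'E'
from ub import *
st()
p,d=arm.capture('scene');P=cloud('scene',d); cv2.imwrite('pics/s19.png',cv2.resize(p[200:440,300:620,::-1],None,fx=2.5,fy=2.5))
E
```

```text
t 40.95 tcp [0.5931 0.3419 0.0929] yaw 1.05 z [-0.0128  0.001  -0.9999] gap 0.0005 F [ 0.3 -0.4 -0.4]
```

View pics/s19.png

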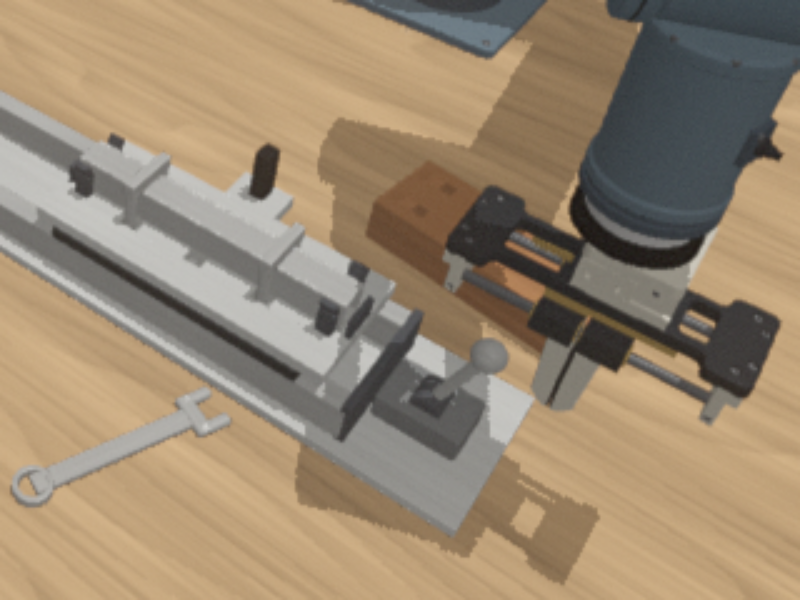

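Request:
{"method": "send_rows", "body": {"xyz": [[0.006,-0.003,0.003],[0.006,-0.01,0.003],[0.006,-0.02,0.003],[0.006,-0.03,0.004],[0.006,-0.04,0.005],[0.006,-0.05,0.006],[0.006,-0.06,0.006],[0.006,-0.07,0.006],[0.006,-0.08,0.006],[0.006,-0.08,0.006]], "angular": [[0,-0.005,0],[0,-0.013,0],[0,-0.013,0],[0,-0.013,0],[0,-0.013,0],[0,-0.013,0],[0,-0.013,0],[0,-0.013,0],[0,-0.013,0],[0,-0.013,0]]}}

```text
time_s: 42.0
tool_pos: [0.6003, 0.2608, 0.1009]
orientation: [[1.0, 0.017, 0.003], [0.017, -1.0, 0.002], [0.003, -0.001, -1.0]]
force: [-0.5, 0.1, -0.1]
finger_gap: 0.0006
```

Request:
{"method": "send_rows", "body": {"xyz": [[0,-0.004,0],[0,-0.008,0],[0,-0.008,0]], "angular": [[0,0,0],[0,0,0],[0,0,0]]}}

```text
time_s: 42.3
tool_pos: [0.6002, 0.2534, 0.101]
orientation: [[1.0, 0.017, 0.003], [0.017, -1.0, 0.003], [0.003, -0.003, -1.0]]
force: [-0.2, 3.2, -1.2]
finger_gap: 0.0004
```

```bash
python3 - <<'E'
from ub import *
st()
p,d=arm.capture('scene');P=cloud('scene',d); cv2.imwrite('pics/s20.png',cv2.resize(p[200:440,300:620,::-1],None,fx=2.5,fy=2.5))
E
```

```text
t 42.3 tcp [0.6002 0.2534 0.101 ] yaw 0.98 z [ 0.0028  0.003  -1.    ] gap 0.0004 F [-0.2  3.2 -1.2]
```

View pics/s20.png

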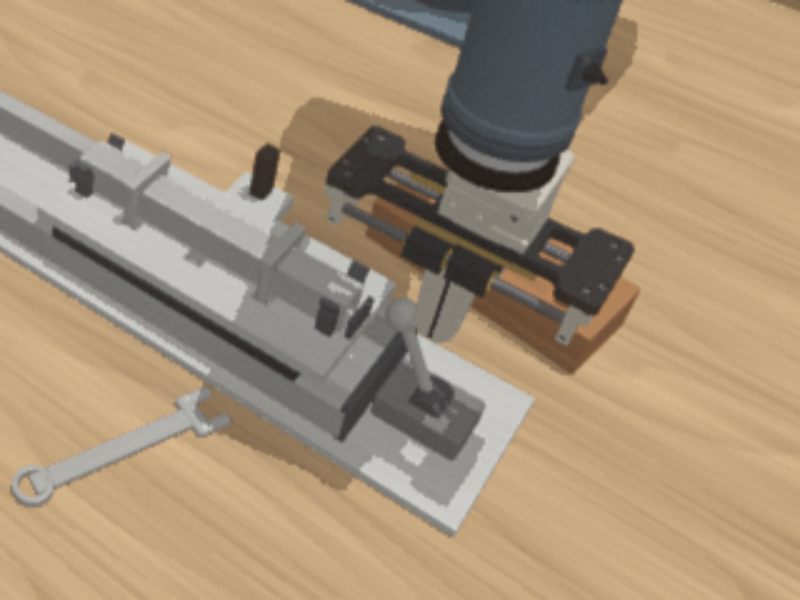

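Request:
{"method": "send_rows", "body": {"xyz": [[0,-0.003,0],[0,-0.003,0]], "angular": [[0,0,0],[0,0,0]]}}

```text
time_s: 42.55
tool_pos: [0.6003, 0.2528, 0.1014]
orientation: [[1.0, 0.018, 0.004], [0.018, -1.0, 0.006], [0.004, -0.006, -1.0]]
force: [-1.5, 8.1, 1.2]
finger_gap: 0.0002
```

Request:
{"method": "send_rows", "body": {"xyz": [[0,-0.003,0],[0,-0.003,0]], "angular": [[0,0,0],[0,0,0]]}}

```text
time_s: 42.75
tool_pos: [0.6003, 0.2524, 0.102]
orientation: [[1.0, 0.019, 0.005], [0.019, -1.0, 0.01], [0.005, -0.01, -1.0]]
force: [-0.7, 9.1, 0.8]
finger_gap: 0.0003
```

Request:
{"method": "send_rows", "body": {"xyz": [[0,-0.003,0],[0,-0.003,0]], "angular": [[0,0,0],[0,0,0]]}}

```text
time_s: 42.95
tool_pos: [0.6003, 0.2519, 0.1027]
orientation: [[1.0, 0.019, 0.006], [0.019, -1.0, 0.014], [0.006, -0.014, -1.0]]
force: [-0.4, 8.6, 1.8]
finger_gap: 0.0006
```

Lever is against its stop (9 N, no travel). Back off and lift, then check everything.

Request:
{"method": "send_rows", "body": {"xyz": [[0,0.01,0],[0,0.03,0],[0,0.05,0.02],[0,0.06,0.05],[0,0.06,0.09],[-0.02,0.06,0.13],[-0.05,0.06,0.15],[-0.09,0.06,0.16],[-0.13,0.06,0.16],[-0.17,0.06,0.16]], "angular": [[0,0,0],[0,0,0],[0,0,0],[0,0,0],[0,0,0],[0,0,0],[0,0,0],[0,0,0],[0,0,0],[0,0,0]]}}

```text
time_s: 43.95
tool_pos: [0.429, 0.3116, 0.2631]
orientation: [[1.0, 0.019, 0.007], [0.019, -1.0, 0.013], [0.007, -0.013, -1.0]]
force: [0.5, -0.6, 0.1]
finger_gap: 0.0006
```

Request:
{"method": "send_rows", "body": {"xyz": [[0,0,0],[0,0,0],[0,0,0]], "angular": [[0,0,0],[0,0,0],[0,0,0]]}}

```text
time_s: 44.25
tool_pos: [0.4302, 0.3117, 0.2632]
orientation: [[1.0, 0.019, 0.008], [0.019, -1.0, 0.013], [0.009, -0.013, -1.0]]
force: [0.5, 0.5, 0.7]
finger_gap: 0.0004
```

```bash
python3 - <<'E'
from ub import *
from tube import fit
st()
for c in ['scene','top']:
    P=ubs(c,z0=0.11); fit(c,z0=0.097)
    X,Y,Z=P[...,0],P[...,1],P[...,2]
    b=P[(X>0.57)&(Y>0.195)&(Z>0.095)&(Z<0.14)&(X<0.65)&(Y<0.33)]; print('ball',len(b),b.mean(0),b.min(0),b.max(0))
    h=P[(X>0.5)&(X<0.56)&(Y>-0.0)&(Y<0.13)&(Z>0.107)&(Z<0.13)]; print('handle',len(h),rectfit(h))
    for n in ['jar','wrench','organiser']:
        r=arm.regions_of(c,n)[0]; q=P[r['region']]; q=q[~np.isnan(q[:,0])]; print(n,np.median(q,0).round(3))
    p,d=arm.capture(c); cv2.imwrite(f'pics/{c}21.png',p[:,:,::-1])
    if c=='scene': cv2.imwrite('pics/s21.png',cv2.resize(p[180:440,220:580,::-1],None,fx=2.2,fy=2.2))
E
```

```text
t 44.25 tcp [0.4302 0.3117 0.2632] yaw 1.09 z [ 0.0084  0.0128 -0.9999] gap 0.0004 F [0.5 0.5 0.7]
scene ubolt0 0.8 [304. 408.] 127 mean [0.6069 0.1282 0.1099] zmed 0.1104 [array([604.9, 127.8]), array([10.6, 53.8]), np.float64(89.4)]
scene ubolt0 0.77 [274. 358.] 112 mean [ 0.6097 -0.0027  0.1095] zmed 0.1099 [array([608.9,  -4.1]), array([12.3, 53.2]), np.float64(89.9)]
scene 0.72 1306 ((607.3128662109375, 62.399681091308594), (261.3199157714844, 40.542938232421875), 89.9011001586914) pca ang 90.54392668970928 zmed 0.09659819810325093
ball 160 [0.60611312 0.2316916  0.10826256] [0.59249202 0.21764749 0.09562494] [0.61384133 0.24294956 0.116204  ]
handle 66 ((524.6118774414062, 62.13285827636719), (21.446083068847656, 15.212974548339844), 1.7379393577575684)
jar [0.604 0.239 0.093]Traceback (most recent call last):
  File "<stdin>", line 10, in <module>
IndexError: list index out of range
```

```bash
python3 - <<'E'
from ub import *
st()
for c in ['scene','top']:
    p,d=arm.capture(c); cv2.imwrite(f'pics/{c}21.png',p[:,:,::-1]); P=cloud(c,d)
    if c=='scene': cv2.imwrite('pics/s21.png',cv2.resize(p[180:440,220:580,::-1],None,fx=2.2,fy=2.2))
    X,Y,Z=P[...,0],P[...,1],P[...,2]
    b=P[(X>0.57)&(Y>0.195)&(Z>0.05)&(Z<0.14)&(X<0.65)&(Y<0.33)]; 
    for z in np.arange(0.05,0.12,0.01):
        s=b[abs(b[:,2]-z)<0.005]
        if len(s): print(c,round(z,2),s.mean(0).round(4),len(s))
    for n in ['jar','wrench','organiser']:
        for r in arm.regions_of(c,n)[:1]:
            q=P[r['region']]; q=q[~np.isnan(q[:,0])]; print(n,r['conf'],np.median(q,0).round(3))
E
```

```text
t 44.55 tcp [0.4298 0.3114 0.2626] yaw 1.05 z [ 0.0067  0.0126 -0.9999] gap 0.0006 F [ 0.2  0.2 -0.7]
scene 0.05 [0.6119 0.2333 0.0513] 68
scene 0.06 [0.6085 0.225  0.0603] 72
scene 0.07 [0.617  0.2107 0.0682] 131
scene 0.08 [0.6032 0.2159 0.0812] 83
scene 0.09 [0.6036 0.2263 0.088 ] 32
scene 0.1 [0.6097 0.2321 0.101 ] 43
scene 0.11 [0.6048 0.2316 0.1106] 113
jar 0.78 [ 0.785 -0.071  0.061]
wrench 0.92 [0.777 0.106 0.006]
organiser 0.58 [ 0.395 -0.514  0.029]
top 0.05 [0.6118 0.2278 0.0523] 58
top 0.06 [0.607  0.2212 0.0594] 11
top 0.07 [0.6126 0.2042 0.0687] 34
top 0.08 [0.596  0.1971 0.083 ] 10
top 0.09 [0.6053 0.1976 0.087 ] 13
top 0.1 [0.6017 0.2179 0.1008] 2
top 0.11 [0.6002 0.2261 0.1108] 58
jar 0.9 [ 0.762 -0.088  0.084]
wrench 0.7 [0.769 0.105 0.008]
organiser 0.93 [ 0.388 -0.529  0.008]
```

View pics/s21.png

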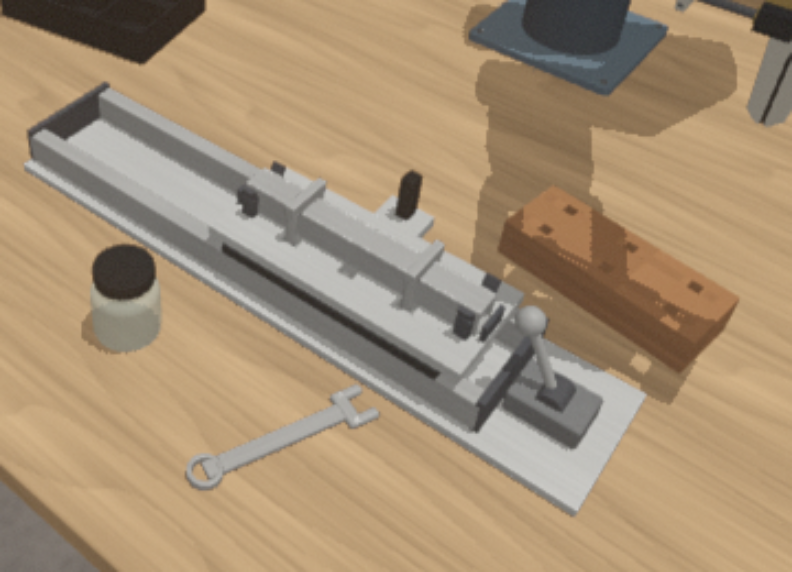

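View pics/top21.png

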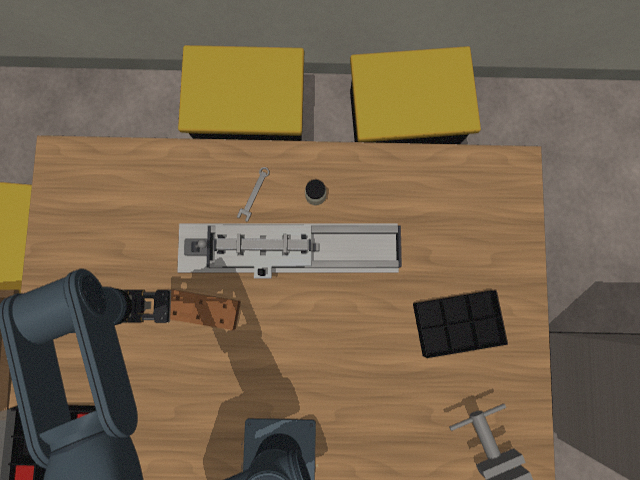

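```bash
python3 -c "
from bench import arm
print(arm.hand_in())"
```

```text
the job is handed in; nothing more can be done
None
```

The job is done and handed in at about 45 s of the 210 s allowed; `hand_in` gives no verdict.

I slid the carrier to the first click stop and laid the tube in the forks. I then set both U-bolts (only two were in the rack) at slots y = +65 and −65 mm, moved the loaded carrier to the second stop, and threw the lever.

**What the last checks showed:**
- **Carrier:** it moved 61.6 mm and then 150.3 mm, and settled back slightly when I let go the first time. That puts it at about 0.26. The starting position was inferred from the camera picture.
- **Tube and U-bolts:** the tube top is at 96.5 mm and the crown tops are at about 110.3 mm. Expected values are about 97 and 111 mm.
- **Lever:** it stopped against its end with about 9 N on it and no further travel.
- **Jar, wrench and tray:** the cameras show them where they started, within the camera's few millimetres of noise.

**One check disagreed at first:** the lever tip travelled only about 66 mm, where a full 1.0 rad swing would be 77 mm. Tip heights before and after suggest the lever started about 0.15 rad in from its rest and ended fully over, which agrees with the hard stop.

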